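# Load the courier carrier with the samples in order of width

### The job

The courier is coming: stand the four samples in the blue carrier in order of width, each in the well made for it, from the red-capped tube in the narrow funnel-mouthed well at one end, then the brown dropper bottle, then the white bottle, to the red-lidded cup in the widest well at the other end. Keep each one upright the whole time and let it go standing on the floor of its well. Leave the orange-lidded cup where it is; it does not go today.

Things in the scene. Friction and masses are not known exactly. Their poses are not given: they have to be found in the camera images.
- tube_mid (a point): centre (half-way up) of the only tube in the small yellow rack: white, crimson cap, 88 mm tall, 14 g, z up. The cap (17 mm wide) is the top 17 mm; cap and 13 mm barrel are square to the touch, flats facing x and y of this point. 34 mm of it stand loosely in the fixed rack (56 x 118 mm, length along this point's y, top 42 mm above the desk): lift it straight up 45 mm first; things stand on both sides, so close the fingers along y
- dropper_mid (a point): centre (half-way up) of the brown glass dropper bottle with a black rubber bulb on top: body 33 mm wide and 70 mm high, then neck and bulb, 102 mm tall in all; stands upright on the desk, z up. Round: grasp the body at any yaw
- bottle_mid (a point): centre (half-way up) of the plain white plastic bottle with a white screw cap: body 47 mm wide, straight from the foot to about 80 mm, 110 mm tall in all; stands upright on the desk, z up. Round: grasp the body at any yaw
- red_cup_mid (a point): centre (half-way up) of the white specimen cup with the red screw lid: 65 mm tall, lid 63 mm wide and the top 16 mm of the height (16 to 32 mm above this point), cup below it 56 mm wide or less; stands upright on the desk, z up. Grasp across the lid, at any yaw
- well_1_floor (a point): floor centre of the narrowest well, for the tube, 5 mm above the desk: pale grey funnel, mouth 37 mm wide and 45 mm above this point, narrowing over 14 mm to a 26 mm bore (20 at the floor). The fixed blue carrier is 236 x 84 mm, its flat top 34 mm above the desk; its wells lie in one row in order of width, 43, 58.5 and 71 mm apart (centres). y of this point: along the row to the wide end; z up
- well_2_floor (a point): centre of the floor of the second well, for the dropper bottle: round, 45 mm wide at the rim, drafted to 37 mm at the floor, floor 29 mm below the carrier's top and 5 mm above the desk; z up, y along the row towards the wide end
- well_3_floor (a point): centre of the floor of the third well, for the white bottle: round, 60 mm wide at the rim, drafted to 52 mm at the floor, floor 29 mm below the carrier's top and 5 mm above the desk; z up, y along the row towards the wide end
- well_4_floor (a point): centre of the floor of the widest well, at the other end of the carrier, for the red-lidded cup: round, 70 mm wide at the rim, drafted to 62 mm at the floor, floor 29 mm below the carrier's top and 5 mm above the desk; z up, y along the row towards the wide end
- orange_cup_mid (a point): centre (half-way up) of the specimen cup with the orange lid, 58 mm wide, 53 mm tall, standing loose on the desk: a bystander that stays where it is
Things that resemble listed ones, but are neither listed nor needed, are in the scene too. What is shaped like the part that bears red_cup_mid but purple or turquoise is not meant.

How it is judged:
By the outcome, as a careful person would: the job done as asked, in the order asked, and still so for the second after the job is handed in, with the robot touching nothing.
It also fails if it takes over 131 s, if anything falls off the work surface, if the arm or the gripper's body presses on something with over 40 N, if the wrist force passes 120 N, or if a joint passes its speed limit or range.

### The arm

A 6-joint arm with a two-finger parallel gripper is mounted at the origin on the work surface; the furniture and walls round the work are solid. World frame = base frame: x ahead of the robot, y to its left, z up, the work surface at z = 0. Lengths are in m, angles in rad, forces in N, time in s.
With the tool pointing down it reaches from about 0.35 to 0.775 m from the base axis. Payload 5.5 kg.
Tool frame: the origin (TCP) lies between the finger pads; the fingertips stand 11 mm ahead of it and the grasp point (between the pads) lies 8 mm behind it (tips_ahead is the distance from the TCP to the fingertips, in m); z points along the fingers, y is the line along which they close (so a half turn about z gives the same grasp; the last joint's range is limited). The gripper opens to 85 mm and grips with 20 to 120 N. Pads are 22 mm wide; open, the fingers measure 114 mm over their backs; the gripper's body (76 mm by 85 mm) begins 54 mm behind the grasp point. The pads swing forward as they close: fully open they stand 13 mm farther back than shut.
Start: joints at [1.192, 0.313, 0.046, 1.304, 0, 1.431], TCP at [0.136, 0.559, 0.242] pointing down, gripper open.
Joint ranges: [-2.76, 2.76], [-0.86, 1.69], [-1.03, 1.26], [-2.2, 2.34], [-1.47, 1.5], [-3.14, 3.14]. Speed limits (rad/s): [2.57, 2.57, 3.14, 3.14, 3.14, 3.14].

### API

Orientations are given as a unit quaternion [w, x, y, z].
In Python, from workcell import * gives the robot as it stands. The module is installed in compiled form; this text tells all that it offers.
- The arm moves only by the tool jog_arm, never from a script. Its argument "moves" is a list of rows, each an object with "fingers": the closure, from 0 (fully open) to 1 (shut); "slide": the shift along the tool's x, y, z in mm, a list of three; "angular": the turn, a rotation vector about the tool's x, y, z in degrees, a list of three. A call has 1 to 10 rows; each row is the pose to reach, as a shift and turn from the pose commanded when the call began, along the tool's axes at that moment; what a row does not reach only later rows make up. A row lasts 1/12 s, in which the tool goes at most 41.7 mm and 7.16 degrees, less where a joint would pass 70% of its speed; a pose out of reach is approached as far as the arm can. A call with a gripper value outside its range is refused whole. The fingers move at their own pace and stop on an object; "squeeze" is the grip in N (left out, the last holds). Time passes only in rows, so rows that repeat a pose let the fingers close. It gives the time, the measured TCP pose, the force, the opening and the grip force at its end, in the units of the state.
- get_state(): the state, without advancing time (a new reading comes with each control period).
- read_camera(name): name is "scene" or "top"; returns a dict with "color" (420x560x3 uint8, red, green, blue), "fovy" (degrees; the focal length in pixels is half the picture's height over the tangent of half this angle, whatever the lens; pixels are square), "cx", "cy" (the principal point, pixels), "world_from_camera" (4x4, takes a point from camera to world coordinates). Camera axes: x right, y down, z forward; pixel columns grow to the right and rows downward; lengths in m; the calibration is good to about 2 mm. A picture is of the moment at which its call begins. There is no depth.
- hand_in(): hands the job in; it is judged then, once.
Trained networks look in a picture, given as the dict that the camera call returned (one of the last four; its "shot" number tells which), for a name from the list of things; names that differ only in an ending like _2 or _b are one class to them, and where a whole thing is asked for, a point or a joint stands for the part that bears it (a point fixed in the world has none). Each returns a list of dicts, best first, with "p" (0 to 1); they miss things now and then, are a little off and sometimes report something else, mostly with a low value. They report only what shows in the picture. A call takes as long as a camera call. They do not tell look-alikes from the thing itself.
- look_for(target, picture): "point" ([column, row] in pixels, amid what is visible of it).
- tip_of(target, picture): "point" ([column, row] in pixels: a listed point, or the origin of a listed thing).
The state is a dict: "clock": time; "joint_pos": joint angles; "qvel": joint speeds; "tau": joint torques, N m; "tcp_pos": TCP position; "orientation": TCP orientation; "wrist_force": force on the tool from outside, world axes, zero at the start; "ft_torque": the same for the moment, N m; "finger_gap": finger opening in m; "grip_force": force on a finger pad.
Only numpy, scipy, OpenCV 4.12 (cv2) and the standard library are available. Lean on these libraries where they do the work, as an engineer would, in place of code of your own. Each camera call takes 0.05 s, during which the arm holds its last target. There are 200 camera calls.

## Working session

There is one attempt and no reset: what is moved stays moved. The work goes in short steps, Python scripts to look and compute and a tool call to move; the robot and the scene stay as the last step left them, time stands still between calls to the robot, and variables do not carry over. Pictures are saved under pics/ and viewed, at most 18 in all, crops included, and the job is handed in when it is done.

Besides the shell and the picture viewer there is one more tool, called by a JSON object that holds its "api" and its "payload", one argument or row to a line. jog_arm: Moves the arm, as the interface text tells. Its arguments: {"type":"object","properties":{"moves":{"type":"array","items":{"type":"object","properties":{"fingers":{"type":"number"},"slide":{"type":"array","items":{"type":"number"}},"angular":{"type":"array","items":{"type":"number"}}}}},"squeeze":{"type":"number"}},"required":["moves"]}

```bash
mkdir -p pics; cat > h.py <<'E'
from workcell import *
import numpy as np, cv2
N=["tube_mid","dropper_mid","bottle_mid","red_cup_mid","well_1_floor","well_2_floor","well_3_floor","well_4_floor","orange_cup_mid"]
def ray(pic,p):
    f=210/np.tan(np.radians(pic["fovy"])/2); T=np.array(pic["world_from_camera"])
    d=np.array([(p[0]-pic["cx"])/f,(p[1]-pic["cy"])/f,1.]); return T[:3,3],T[:3,:3]@d
def atz(pic,p,z):
    o,d=ray(pic,p); return o+d*(z-o[2])/d[2]
def tri(a,pa,b,pb):
    o1,d1=ray(a,pa);o2,d2=ray(b,pb)
    s=np.linalg.lstsq(np.c_[d1,-d2],o2-o1,rcond=None)[0]
    p,q=o1+s[0]*d1,o2+s[1]*d2; return (p+q)/2,np.linalg.norm(p-q)
def proj(pic,X):
    f=210/np.tan(np.radians(pic["fovy"])/2); T=np.linalg.inv(np.array(pic["world_from_camera"]))
    c=T[:3,:3]@np.array(X)+T[:3,3]; return c[:2]/c[2]*f+[pic["cx"],pic["cy"]]
def save(pic,n,box=None,s=1):
    im=pic["color"][...,::-1]
    if box: im=im[box[1]:box[3],box[0]:box[2]]
    cv2.imwrite("pics/"+n,cv2.resize(im,None,fx=s,fy=s,interpolation=cv2.INTER_CUBIC))
E
python3 - <<'E'
from h import *
np.set_printoptions(precision=4,suppress=True)
a=read_camera("scene");b=read_camera("top")
save(a,"s0.png",None,1.4);save(b,"t0.png",None,1.4)
for p in(a,b): print(p["fovy"],p["cx"],p["cy"],np.array(p["world_from_camera"])[:3].tolist())
for n in N:
  for k,p in(("s",a),("t",b)):
    print(n,k,[(np.round(r["point"],1).tolist(),round(r["p"],2)) for r in tip_of(n,p)[:4]])
s=get_state();print(s)
E
```

```text
43.159749850405156 281.52266714752545 209.30334556268429 [[0.99012280982924, 0.10440239422150979, -0.09357863824969463, 0.7028864722328239], [0.13844559145744642, -0.622714927141104, 0.7701031993970985, -1.3222393628264637], [0.02212780291507951, -0.775452293565804, -0.6310183046011308, 1.2102478764098408]]
50.49107659373979 286.2062783325302 208.73720961106793 [[-0.007964052746851372, -0.9801494778160968, 0.19809991166246788, 0.20816960626396266], [-0.9999602426274868, 0.00860074906840654, 0.002353779904661522, 0.06343574170126733], [-0.004010863775130411, -0.19807329010316993, -0.9801790064674322, 1.680663905661436]]
tube_mid s [([259.9, 270.8], 0.51)]
tube_mid t [([360.8, 216.2], 0.46)]
dropper_mid s [([244.3, 346.7], 0.79)]
dropper_mid t [([430.2, 218.5], 0.5), ([288.2, 181.7], 0.19)]
bottle_mid s []
bottle_mid t [([417.7, 235.2], 0.55)]
red_cup_mid s [([341.9, 197.5], 0.54), ([251.5, 192.8], 0.53)]
red_cup_mid t [([149.4, 252.8], 0.84), ([255.1, 242.8], 0.55)]
well_1_floor s [([260.2, 229.1], 0.5)]
well_1_floor t [([295.9, 225.7], 0.38)]
well_2_floor s [([249.0, 194.6], 0.47), (
[... 169 characters left out ...]
295.9, 227.2], 0.61)]
well_4_floor s [([222.2, 319.2], 0.26)]
well_4_floor t [([290.0, 183.3], 0.59)]
orange_cup_mid s [([240.9, 286.3], 0.95), ([244.8, 346.7], 0.7)]
orange_cup_mid t [([371.1, 234.9], 0.51)]
{'clock': 1.0, 'joint_pos': array([ 1.1924,  0.3132,  0.0461,  1.3036, -0.    ,  1.4312]), 'qvel': array([ 0.001 , -0.    ,  0.0004, -0.0003, -0.0007,  0.0005]), 'tau': array([ -0.0015, -48.0477,  29.8816,   0.0004,  -0.0001,   0.    ]), 'tcp_pos': array([0.136 , 0.5587, 0.2423]), 'orientation': array([0.    , 0.1191, 0.9929, 0.0001]), 'wrist_force': array([-0.3544,  0.6251,  0.1742]), 'ft_torque': array([ 0.0087, -0.0283,  0.017 ]), 'grip_force': 0.0, 'finger_gap': 0.08526248391575422}
```

View pics/s0.png

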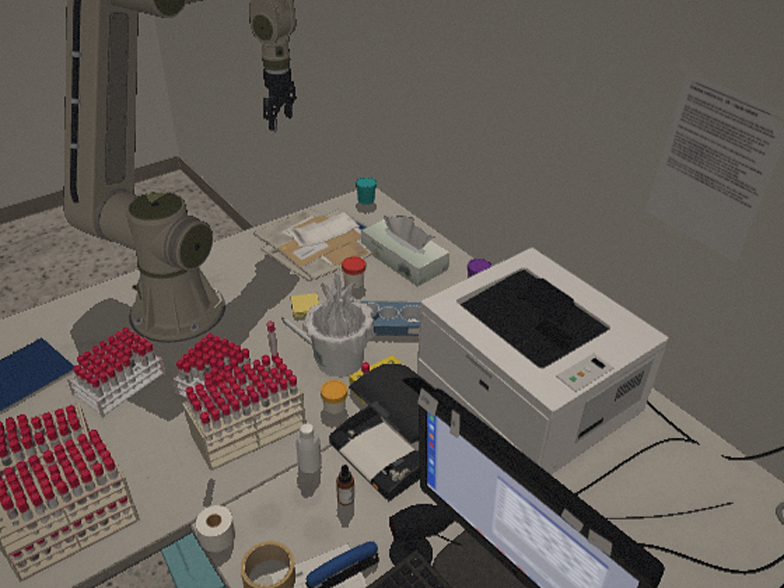

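View pics/t0.png

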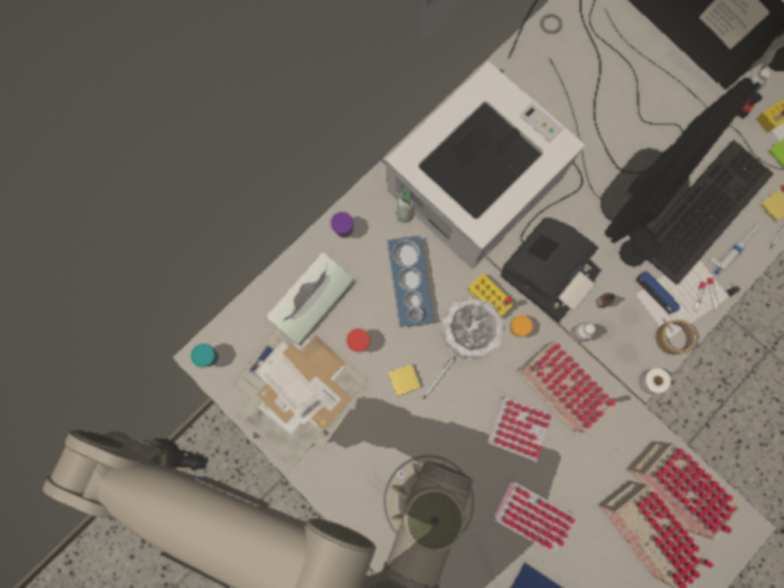

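Scene (display px /1.4): the red cup is at (253,191), the orange cup at (238,280), the white bottle at (220,320) and the dropper at (247,348). The tube cap in the yellow rack is at (261,262), and the carrier is partly hidden behind the mortar. In the top view the carrier runs from the wide well (291,182) to the funnel (297,224), the tube is at (362,214), and the purple and turquoise cups are distractors.

```bash
python3 - <<'E'
from h import *
np.set_printoptions(precision=4,suppress=True)
a=read_camera("scene");b=read_camera("top")
def pk(n,p,near):
    r=[np.array(q["point"]) for f in(tip_of,look_for) for q in f(n,p)]
    r=[q for q in r if np.linalg.norm(q-near)<14]; return r
for n,s,t,z in(("tube_mid",(261,270),(361,215),.052),("dropper_mid",(245,347),(432,215),.051),("bottle_mid",(220,320),(418,236),.055),("red_cup_mid",(252,193),(256,243),.0325),("orange_cup_mid",(239,284),(371,234),.0265)):
    A=pk(n,a,s);B=pk(n,b,t); print(n,[x.round(1).tolist() for x in A],[x.round(1).tolist() for x in B])
    if A and B: print("  tri",*tri(a,A[0],b,B[0]))
    if A: print("  s@z",atz(a,A[0],z))
    if B: print("  t@z",atz(b,B[0],z))
for n in N[4:8]:
    for r in tip_of(n,b): print(n,r["point"],round(r["p"],2),atz(b,r["point"],.005))
im=b["color"]
save(b,"t1.png",(235,150,375,255),5.7); save(a,"s1.png",(200,170,340,275),5.7); save(b,"t2.png",(340,180,480,280),5.7);
E
```

```text
tube_mid [[261.8, 270.8], [262.7, 262.0]] [[359.7, 216.9]]
  tri [ 0.5087 -0.2055  0.0455] 0.0071912934170718385
  s@z [ 0.5131 -0.2103  0.052 ]
  t@z [ 0.504  -0.2054  0.052 ]
dropper_mid [[245.1, 346.7], [243.6, 346.9]] [[431.0, 214.3]]
  tri [ 0.5139 -0.4764  0.035 ] 0.0015672659810435038
  s@z [ 0.5158 -0.4882  0.051 ]
  t@z [ 0.5117 -0.4709  0.051 ]
bottle_mid [[221.4, 320.3], [222.4, 321.4]] [[417.8, 235.5]]
  tri [ 0.434  -0.4153  0.0536] 0.0034334999907460746
  s@z [ 0.4359 -0.4158  0.055 ]
  t@z [ 0.4321 -0.4155  0.055 ]
red_cup_mid [[252.1, 196.0], [254.7, 192.2]] [[253.9, 241.1], [251.7, 241.0]]
  tri [0.4153 0.1876 0.0231] 0.011110144007706806
  s@z [0.4126 0.173  0.0325]
  t@z [0.4194 0.1886 0.0325]
orange_cup_mid [[236.8, 282.4], [240.1, 283.8]] [[368.4, 233.7], [373.1, 233.4]]
  tri [ 0.4433 -0.2409  0.0221] 0.0035893391222998647
  s@z [ 0.4426 -0.2456  0.0265]
  t@z [ 0.4444 -0.2396  0.0265]
well_1_floor [296.7, 226.7] 0.61 [0.4767 0.0281 0.005 ]
well_2_floor [293.2, 214.2] 0.59 [0.5253 0.0409 0.005 ]
well_2_floor [292.5, 180.9] 0.54 [0.657  0.0421 0.005 ]
well_3_floor [287.6, 203.1] 0.61 [0.5689 0.0619 0.005 ]
well_3_floor [369.1, 234.0] 0.54 [ 0.4463 -0.2461  0.005 ]
well_4_floor [288.1, 179.2] 0.65 [0.664  0.0592 0.005 ]
well_4_floor [433.0, 214.5] 0.52 [ 0.5194 -0.4936  0.005 ]
```

View pics/t1.png

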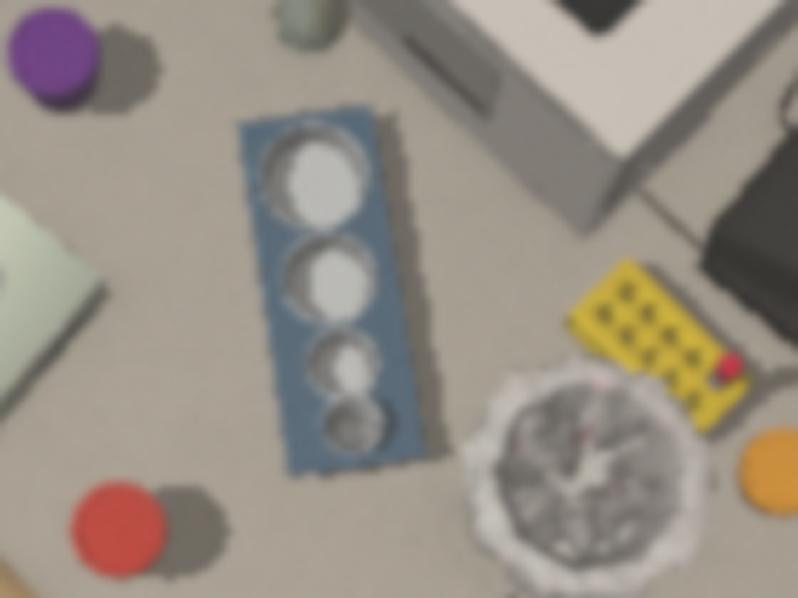

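View pics/t2.png

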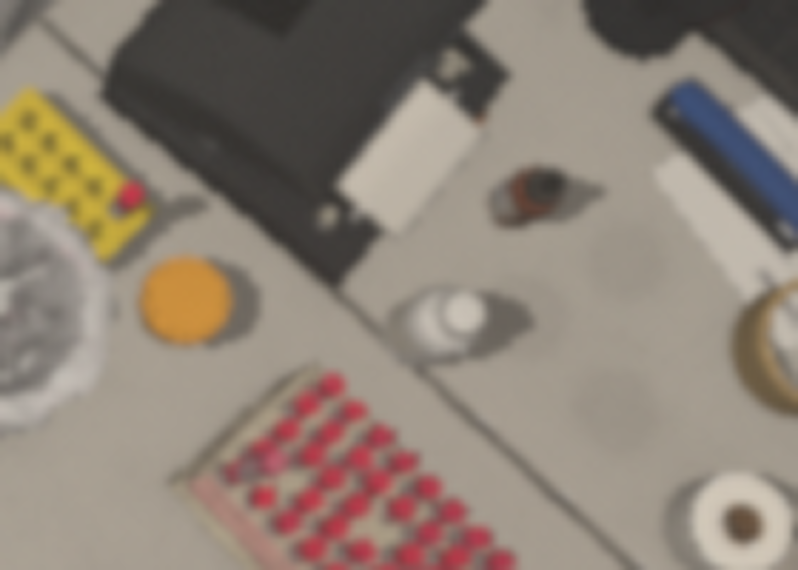

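View pics/s1.png

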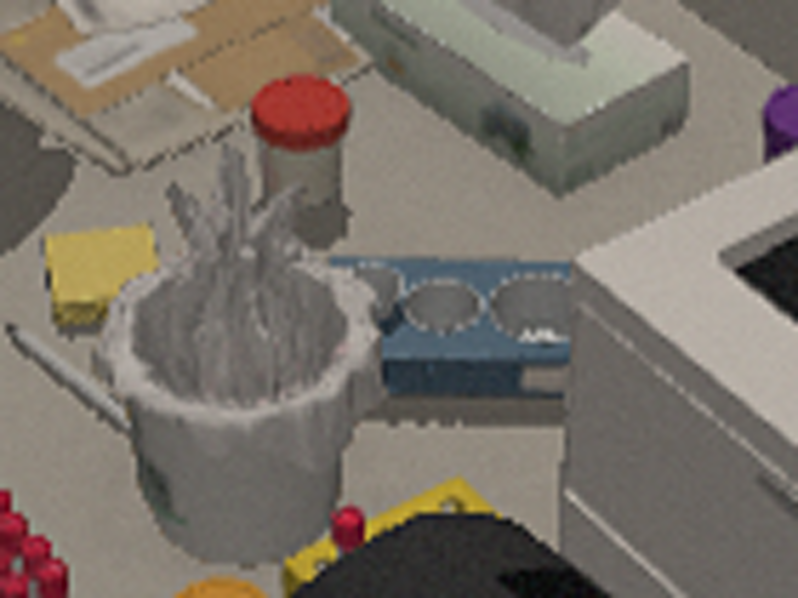

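Candidates: the red-lidded cup is at top (256,243), and the purple (244,158) and turquoise (145,253) cups are ruled out by colour. The tube with its cap at (362,215) is the only one in the yellow rack; the other red caps are in white and beige racks. The plain white bottle is at (418,236) and the brown dropper at (432,214). The greenish bottle at (289,153) isn't wanted.

Next I'll refine the positions with colour segmentation.

```bash
python3 - <<'E'
from h import *
from scipy.optimize import minimize
np.set_printoptions(precision=4,suppress=True)
a=read_camera("scene");b=read_camera("top")
def blob(p,lo,hi,near,r=14):
    h=cv2.cvtColor(p["color"],cv2.COLOR_RGB2HSV); m=cv2.inRange(h,lo,hi)
    if lo[0]==0 and hi[0]<=6: m|=cv2.inRange(h,(172,lo[1],lo[2]),(180,255,255))
    k,l,s,c=cv2.connectedComponentsWithStats(m)
    j=min((i for i in range(1,k) if s[i,4]>5),key=lambda i:np.linalg.norm(c[i]-near)); return c[j],s[j],(l==j)
for n,lo,hi,s,t,z in(("red lid",(0,120,60),(6,255,255),(252,190),(256,243),.057),("orange",(8,120,80),(20,255,255),(238,280),(373,232),.048),("tubecap",(0,120,60),(6,255,255),(261,262),(362,215),.0875)):
    A,sa,_=blob(a,lo,hi,s);B,sb,_=blob(b,lo,hi,t)
    print(n,A,sa,B,sb,"tri",*tri(a,A,b,B),"t@",atz(b,B,z),"s@",atz(a,A,z))
# caps by hand: bottle cap top, dropper bulb, from crops
print("bottlecap t@.11",atz(b,(340+465/5.7,180+312/5.7),.108),"foot",atz(b,(340+415/5.7,180+335/5.7),.0))
print("bulb t@.1",atz(b,(340+545/5.7,180+186/5.7),.1))
# carrier, rack rectangles from masks
for n,lo,hi,near,L,W,z in(("carrier",(95,70,50),(120,255,255),(293,205),.236,.084,.034),("rack",(22,120,80),(34,255,255),(350,210),.118,.056,.042)):
    c,s,m=blob(b,lo,hi,near); print(n,c,s)
    pts=np.argwhere(m)[:,::-1]; P=np.array([atz(b,q,z)[:2] for q in pts]).astype(np.float32)
    r=cv2.minAreaRect(P*1000); print(r); print(cv2.boxPoints(r))
# mortar height
o=(200+245/5.7,170+335/5.7);print("mortar rim",tri(a,o,b,(235+588/5.7,150+475/5.7)))
print("mortar spike top",tri(a,(200+232/5.7,170+150/5.7),b,(235+645/5.7,150+430/5.7)))
print("printer corner",tri(a,(200+575/5.7,170+265/5.7),b,(235+470/5.7,150-10/5.7)))
for n,L in(("c",[(240,122),(372,105),(427,460),(290,475)]),("wells rims",[(316,176),(329,278),(343,364)])):
    print(n,[atz(b,(235+x/5.7,150+y/5.7),.034)[:2].round(4).tolist() for x,y in L])
print("funnel",atz(b,(235+356/5.7,150+425/5.7),.05))
E
```

```text
red lid [252.212 189.212] [244 183  17  13 184] [255.4537 242.5317] [248 235  16  16 205] tri [0.4114 0.1812 0.057 ] 0.0008347402387245826 t@ [0.411 0.181 0.057] s@ [0.4118 0.1813 0.057 ]
orange [238.0672 279.3246] [229 271  19  18 268] [372.1604 232.3102] [365 225  16  15 187] tri [ 0.4474 -0.2501  0.0452] 0.0012099280583335343 t@ [ 0.4464 -0.2498  0.048 ] s@ [ 0.4486 -0.2524  0.048 ]
tubecap [260.5405 262.2973] [258 259   6   8  37] [362.5714 213.9286] [361 212   4   5  14] tri [ 0.5089 -0.2103  0.0874] 0.0008686244609468803 t@ [ 0.5084 -0.2104  0.0875] s@ [ 0.5093 -0.2103  0.0875]
bottlecap t@.11 [ 0.4275 -0.4134  0.108 ] foot [ 0.4274 -0.4119  0.    ]
bulb t@.1 [ 0.5086 -0.472   0.1   ]
carrier [189.2 252. ] [186 249   7   7  15]
((379.79876708984375, 429.5011901855469), (5.361948490142822, 28.19751739501953), 45.77677917480469)
[[367.8253 437.4132]
 [388.0325 417.7467]
 [391.7722 421.5892]
 [371.5651 441.2557]]
rack [349.2987 209.1091] [335 196  31  29 385]
((528.13525390625, -172.3635711669922), (114.09606170654297, 59.91930389404297), 43.27163314819336)
[[ 466.0618 -189.6536]
 [ 507.134  -233.2816]
 [ 590.2087 -155.0735]
 [ 549.1365 -111.4456]]
mortar rim (array([ 0.4352, -0.1142,  0.126 ]), np.float64(0.005671820691017494))
mortar spike top (array([ 0.4378, -0.1316,  0.2669]), np.float64(0.0007369833868665862))
printer corner (array([ 0.6657, -0.0616,  0.1894]), np.float64(0.11855054382726746))
c [[0.6874, 0.1012], [0.6985, 0.0121], [0.4565, -0.0205], [0.4474, 0.0694]]
wells rims [[0.6494, 0.0504], [0.5793, 0.0424], [0.521, 0.0338]]
funnel [0.4775 0.0261 0.05  ]
```

```bash
cat >> h.py <<'E'
from scipy.spatial.transform import Rotation as R
def plan(*W):
    """W: (x,y,z,yaw of tool y in deg); prints slide mm / angular deg from the present pose"""
    s=get_state(); q=s["orientation"]; r=R.from_quat([q[1],q[2],q[3],q[0]])
    print("t",round(s["clock"],2),"tcp",np.round(s["tcp_pos"],4),"gap",round(s["finger_gap"],4),"yaw",round(np.degrees(np.arctan2(*r.as_matrix()[[1,0],1])),2),"tilt",np.round(r.as_matrix()[:2,2],3))
    for x,y,z,a in W:
        c,n=np.cos(np.radians(a)),np.sin(np.radians(a))
        g=R.from_matrix(np.array([[-n,c,0],[c,n,0],[0,0,-1]])) # x=y cross z
        if np.linalg.det(g.as_matrix())<0: raise ValueError
        print((x,y,z,a),"slide",np.round(r.inv().apply(np.array([x,y,z])-s["tcp_pos"])*1000,1).tolist(),"ang",np.round((r.inv()*g).as_rotvec(degrees=True),1).tolist())
E
python3 -c "
from h import *
plan((.136,.559,.40,43.3),(.5088,-.2103,.40,43.3),(.5088,-.2103,.15,43.3))"
```

```text
t 2.4 tcp [0.136  0.5587 0.2423] gap 0.0854 yaw 76.32 tilt [0. 0.]
(0.136, 0.559, 0.4, 43.3) slide [0.1, 0.3, -157.7] ang [0.0, -0.0, 33.0]
(0.5088, -0.2103, 0.4, 43.3) slide [-544.1, -659.0, -157.7] ang [0.0, -0.0, 33.0]
(0.5088, -0.2103, 0.15, 43.3) slide [-544.1, -659.1, 92.3] ang [0.0, -0.0, 33.0]
```

{"api": "jog_arm", "payload": {
  "moves": [
    {"slide": [0,0,-158],"angular": [0,0,33],"fingers": 0.4},
    {"slide": [0,0,-158],"angular": [0,0,33],"fingers": 0.4},
    {"slide": [0,0,-158],"angular": [0,0,33],"fingers": 0.4},
    {"slide": [0,0,-158],"angular": [0,0,33],"fingers": 0.4},
    {"slide": [-544,-659,-158],"angular": [0,0,33],"fingers": 0.4},
    {"slide": [-544,-659,-158],"angular": [0,0,33],"fingers": 0.4},
    {"slide": [-544,-659,-158],"angular": [0,0,33],"fingers": 0.4},
    {"slide": [-544,-659,-158],"angular": [0,0,33],"fingers": 0.4},
    {"slide": [-544,-659,-158],"angular": [0,0,33],"fingers": 0.4},
    {"slide": [-544,-659,-158],"angular": [0,0,33],"fingers": 0.4}
  ]
}}

```text
clock: 3.23
tcp_pos: [0.2452, 0.332, 0.4004]
orientation: [0.0, 0.396, 0.918, 0.0]
wrist_force: [1.1, -0.0, 0.5]
finger_gap: 0.0514
grip_force: 0.0
```

```bash
python3 -c "
from h import *
plan((.5088,-.2103,.40,43.3))"
```

```text
t 3.23 tcp [0.2452 0.332  0.4004] gap 0.0514 yaw 43.38 tilt [0.001 0.   ]
(0.5088, -0.2103, 0.4, 43.3) slide [-575.2, -180.9, 0.3] ang [0.0, 0.0, 0.1]
```

{"api": "jog_arm", "payload": {
  "moves": [
    {"slide": [-575,-181,0],"fingers": 0.4},
    {"slide": [-575,-181,0],"fingers": 0.4},
    {"slide": [-575,-181,0],"fingers": 0.4},
    {"slide": [-575,-181,0],"fingers": 0.4},
    {"slide": [-575,-181,0],"fingers": 0.4},
    {"slide": [-575,-181,0],"fingers": 0.4},
    {"slide": [-575,-181,0],"fingers": 0.4},
    {"slide": [-575,-181,0],"fingers": 0.4},
    {"slide": [-575,-181,0],"fingers": 0.4},
    {"slide": [-575,-181,0],"fingers": 0.4}
  ]
}}

```text
schema error: expected keys fingers, slide, angular
```

```bash
python3 -c "
from h import *
plan((.5088,-.2103,.40,43.3),(.5088,-.2103,.20,43.3))"
```

```text
t 3.23 tcp [0.2452 0.332  0.4004] gap 0.0514 yaw 43.38 tilt [0.001 0.   ]
(0.5088, -0.2103, 0.4, 43.3) slide [-575.2, -180.9, 0.3] ang [0.0, 0.0, 0.1]
(0.5088, -0.2103, 0.2, 43.3) slide [-575.2, -181.0, 200.3] ang [0.0, 0.0, 0.1]
```

{"api": "jog_arm", "payload": {
  "moves": [
    {"slide": [-575,-181,0],"angular": [0,0,0],"fingers": 0.4},
    {"slide": [-575,-181,0],"angular": [0,0,0],"fingers": 0.4},
    {"slide": [-575,-181,0],"angular": [0,0,0],"fingers": 0.4},
    {"slide": [-575,-181,0],"angular": [0,0,0],"fingers": 0.4},
    {"slide": [-575,-181,0],"angular": [0,0,0],"fingers": 0.4},
    {"slide": [-575,-181,0],"angular": [0,0,0],"fingers": 0.4},
    {"slide": [-575,-181,0],"angular": [0,0,0],"fingers": 0.4},
    {"slide": [-575,-181,0],"angular": [0,0,0],"fingers": 0.4},
    {"slide": [-575,-181,0],"angular": [0,0,0],"fingers": 0.4},
    {"slide": [-575,-181,0],"angular": [0,0,0],"fingers": 0.4}
  ]
}}

```text
clock: 4.07
tcp_pos: [0.427, -0.0435, 0.4006]
orientation: [0.001, 0.397, 0.918, 0.0]
wrist_force: [0.4, 1.2, 0.1]
finger_gap: 0.0513
grip_force: 0.0
```

```bash
python3 -c "
from h import *
plan((.5088,-.2103,.40,43.3),(.5088,-.2103,.16,43.3))"
```

```text
t 4.07 tcp [ 0.427  -0.0435  0.4006] gap 0.0513 yaw 43.28 tilt [ 0.001 -0.   ]
(0.5088, -0.2103, 0.4, 43.3) slide [-177.5, -54.8, 0.7] ang [0.0, 0.0, -0.0]
(0.5088, -0.2103, 0.16, 43.3) slide [-177.3, -55.0, 240.7] ang [0.0, 0.0, -0.0]
```

{"api": "jog_arm", "payload": {
  "moves": [
    {"slide": [-177,-55,0],"angular": [0,0,0],"fingers": 0.4},
    {"slide": [-177,-55,0],"angular": [0,0,0],"fingers": 0.4},
    {"slide": [-177,-55,0],"angular": [0,0,0],"fingers": 0.4},
    {"slide": [-177,-55,0],"angular": [0,0,0],"fingers": 0.4},
    {"slide": [-177,-55,0],"angular": [0,0,0],"fingers": 0.4},
    {"slide": [-177,-55,190],"angular": [0,0,0],"fingers": 0.4},
    {"slide": [-177,-55,190],"angular": [0,0,0],"fingers": 0.4},
    {"slide": [-177,-55,190],"angular": [0,0,0],"fingers": 0.4},
    {"slide": [-177,-55,190],"angular": [0,0,0],"fingers": 0.4},
    {"slide": [-177,-55,190],"angular": [0,0,0],"fingers": 0.4}
  ]
}}

```text
clock: 4.9
tcp_pos: [0.506, -0.2067, 0.2055]
orientation: [-0.003, 0.396, 0.918, 0.0]
wrist_force: [-0.1, 0.2, -0.2]
finger_gap: 0.0511
grip_force: 0.0
```

```bash
python3 - <<'E'
from h import *
plan((.5088,-.2103,.0795,43.3))
a=read_camera("scene"); save(a,"s2.png",(200,170,340,275),5.7)
plan((.5088,-.2103,.0795,43.3))
E
```

```text
t 4.9 tcp [ 0.506  -0.2067  0.2055] gap 0.0511 yaw 43.3 tilt [-0.005  0.003]
(0.5088, -0.2103, 0.0795, 43.3) slide [-5.3, -0.2, 126.0] ang [-0.1, -0.3, -0.0]
t 4.95 tcp [ 0.5044 -0.2057  0.2021] gap 0.0511 yaw 43.31 tilt [-0.01   0.006]
(0.5088, -0.2103, 0.0795, 43.3) slide [-7.7, 0.4, 122.6] ang [-0.2, -0.6, 0.0]
```

View pics/s2.png

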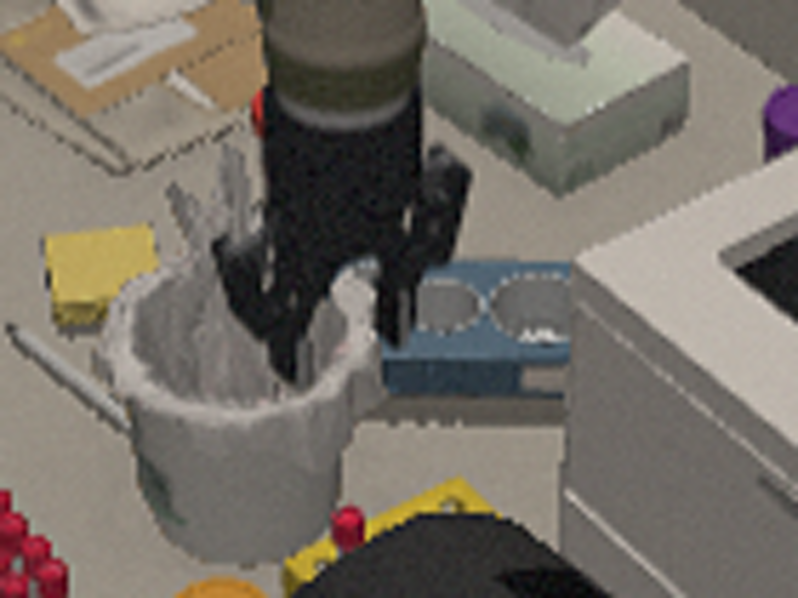

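{"api": "jog_arm", "payload": {
  "moves": [
    {"slide": [0,0,0],"angular": [0,0,0],"fingers": 0.4},
    {"slide": [0,0,0],"angular": [0,0,0],"fingers": 0.4},
    {"slide": [0,0,0],"angular": [0,0,0],"fingers": 0.4}
  ]
}}

```text
clock: 5.2
tcp_pos: [0.5095, -0.2085, 0.2129]
orientation: [0.002, 0.396, 0.918, -0.0]
wrist_force: [0.1, 0.1, -0.1]
finger_gap: 0.0514
grip_force: 0.0
```

```bash
python3 - <<'E'
from h import *
plan((.5088,-.2103,.0795,43.3)); print(get_state()["joint_pos"])
E
```

```text
t 5.2 tcp [ 0.5095 -0.2085  0.2129] gap 0.0514 yaw 43.32 tilt [ 0.004 -0.002]
(0.5088, -0.2103, 0.0795, 43.3) slide [-0.2, -1.9, 133.4] ang [0.1, 0.2, 0.0]
[-5.34348177e-01  2.72473555e-01 -8.19170292e-02  1.21211632e+00
  8.35022316e-05  2.80309944e-01]
```

{"api": "jog_arm", "payload": {
  "moves": [
    {"slide": [-0.3,-1.7,25],"angular": [0,0,0],"fingers": 0.4},
    {"slide": [-0.3,-1.7,50],"angular": [0,0,0],"fingers": 0.4},
    {"slide": [-0.3,-1.7,75],"angular": [0,0,0],"fingers": 0.4},
    {"slide": [-0.3,-1.7,95],"angular": [0,0,0],"fingers": 0.4},
    {"slide": [-0.3,-1.7,105],"angular": [0,0,0],"fingers": 0.4},
    {"slide": [-0.3,-1.7,105],"angular": [0,0,0],"fingers": 0.4},
    {"slide": [-0.3,-1.7,105],"angular": [0,0,0],"fingers": 0.4}
  ]
}}

```text
clock: 5.78
tcp_pos: [0.508, -0.2097, 0.1067]
orientation: [0.001, 0.396, 0.918, -0.0]
wrist_force: [0.2, -0.1, 0.1]
finger_gap: 0.0513
grip_force: 0.0
```

```bash
python3 - <<'E'
from h import *
plan((.5088,-.2103,.0795,43.3))
a=read_camera("scene"); save(a,"s3.png",(210,200,310,275),8)
E
```

```text
t 5.78 tcp [ 0.508  -0.2097  0.1067] gap 0.0513 yaw 43.32 tilt [ 0.002 -0.001]
(0.5088, -0.2103, 0.0795, 43.3) slide [-0.9, 0.1, 27.2] ang [0.0, 0.1, 0.0]
```

View pics/s3.png

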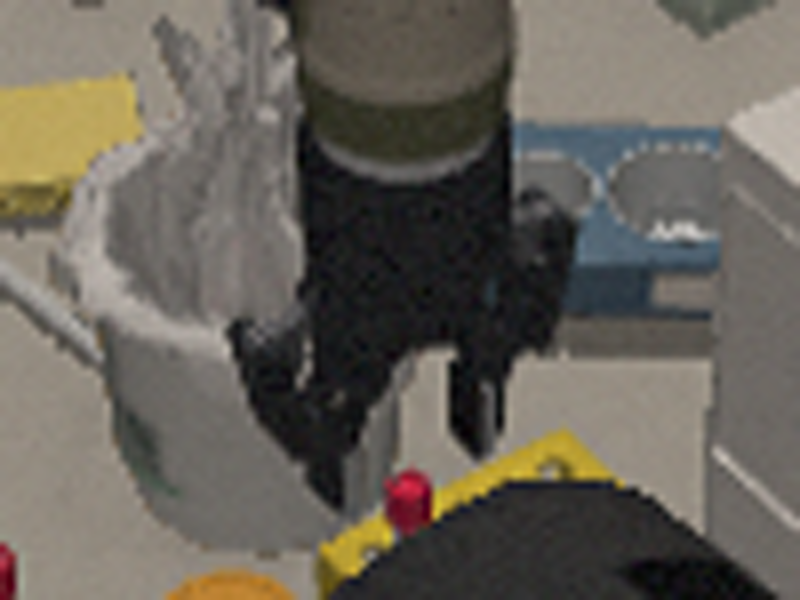

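The crop shows the red cap centred at about (408,500), midway between the fingertips at (335,495) and (480,445), and the gripper is clear of the mortar. I'll descend and grip.

{"api": "jog_arm", "payload": {
  "moves": [
    {"slide": [-0.9,0,14],"angular": [0,0,0],"fingers": 0.4},
    {"slide": [-0.9,0,27],"angular": [0,0,0],"fingers": 0.4},
    {"slide": [-0.9,0,27],"angular": [0,0,0],"fingers": 0.4},
    {"slide": [-0.9,0,27],"angular": [0,0,0],"fingers": 0.9},
    {"slide": [-0.9,0,27],"angular": [0,0,0],"fingers": 0.9},
    {"slide": [-0.9,0,27],"angular": [0,0,0],"fingers": 0.9},
    {"slide": [-0.9,0,27],"angular": [0,0,0],"fingers": 0.9},
    {"slide": [-0.9,0,27],"angular": [0,0,0],"fingers": 0.9}
  ],
  "squeeze": 25
}}

```text
clock: 6.5
tcp_pos: [0.5087, -0.2104, 0.0798]
orientation: [0.001, 0.396, 0.918, -0.0]
wrist_force: [-1.0, 0.4, 7.2]
finger_gap: 0.0154
grip_force: 27.7
```

{"api": "jog_arm", "payload": {
  "moves": [
    {"slide": [0,0,-10],"angular": [0,0,0],"fingers": 0.9},
    {"slide": [0,0,-25],"angular": [0,0,0],"fingers": 0.9},
    {"slide": [0,0,-40],"angular": [0,0,0],"fingers": 0.9},
    {"slide": [0,0,-60],"angular": [0,0,0],"fingers": 0.9},
    {"slide": [0,0,-90],"angular": [0,0,0],"fingers": 0.9},
    {"slide": [0,0,-120],"angular": [0,0,0],"fingers": 0.9},
    {"slide": [0,0,-130],"angular": [0,0,0],"fingers": 0.9},
    {"slide": [0,0,-130],"angular": [0,0,0],"fingers": 0.9},
    {"slide": [0,0,-130],"angular": [0,0,0],"fingers": 0.9}
  ]
}}

```text
clock: 7.25
tcp_pos: [0.5078, -0.2098, 0.2085]
orientation: [0.0, 0.396, 0.918, -0.0]
wrist_force: [0.7, 0.4, -0.8]
finger_gap: 0.0151
grip_force: 26.9
```

```bash
python3 - <<'E'
from h import *
a=read_camera("scene"); 
plan((.50,-.21,.40,43.3),(.4782,.0279,.40,43.3),(.4782,.0279,.2,43.3)); save(a,"s4.png",(190,150,310,250),6)
E
```

```text
t 7.3 tcp [ 0.5071 -0.2095  0.2073] gap 0.0151 yaw 43.32 tilt [-0.001  0.001]
(0.5, -0.21, 0.4, 43.3) slide [4.8, -5.6, -192.7] ang [-0.0, -0.1, 0.0]
(0.4782, 0.0279, 0.4, 43.3) slide [192.8, 141.7, -192.5] ang [-0.0, -0.1, 0.0]
(0.4782, 0.0279, 0.2, 43.3) slide [192.5, 141.8, 7.5] ang [-0.0, -0.1, 0.0]
```

View pics/s4.png

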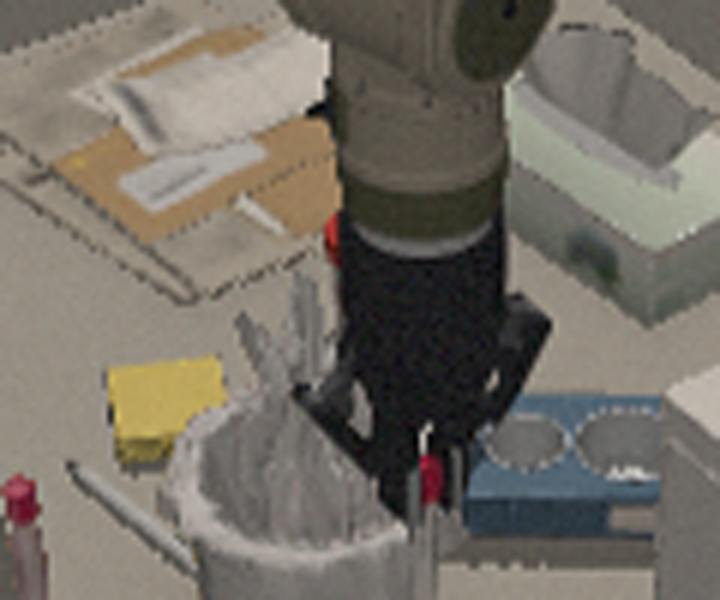

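The tube is held upright in the fingers at (430,480). I'll raise it and carry it above the funnel well.

{"api": "jog_arm", "payload": {
  "moves": [
    {"slide": [0,0,-35],"angular": [0,0,0],"fingers": 0.9},
    {"slide": [0,0,-70],"angular": [0,0,0],"fingers": 0.9},
    {"slide": [0,0,-105],"angular": [0,0,0],"fingers": 0.9},
    {"slide": [0,0,-140],"angular": [0,0,0],"fingers": 0.9},
    {"slide": [10,7,-175],"angular": [0,0,0],"fingers": 0.9},
    {"slide": [34,25,-190],"angular": [0,0,0],"fingers": 0.9},
    {"slide": [60,44,-193],"angular": [0,0,0],"fingers": 0.9},
    {"slide": [88,65,-193],"angular": [0,0,0],"fingers": 0.9},
    {"slide": [116,85,-193],"angular": [0,0,0],"fingers": 0.9},
    {"slide": [144,106,-193],"angular": [0,0,0],"fingers": 0.9}
  ]
}}

```text
clock: 8.13
tcp_pos: [0.4852, -0.031, 0.3992]
orientation: [-0.002, 0.397, 0.918, -0.0]
wrist_force: [1.0, 0.1, -0.3]
finger_gap: 0.0155
grip_force: 26.9
```

```bash
python3 - <<'E'
from h import *
plan((.4782,.0279,.40,43.3),(.4782,.0279,.17,43.3))
E
```

```text
t 8.13 tcp [ 0.4852 -0.031   0.3992] gap 0.0155 yaw 43.27 tilt [-0.004  0.001]
(0.4782, 0.0279, 0.4, 43.3) slide [47.7, 35.2, -0.7] ang [-0.1, -0.2, -0.0]
(0.4782, 0.0279, 0.17, 43.3) slide [46.9, 35.7, 229.3] ang [-0.1, -0.2, -0.0]
```

{"api": "jog_arm", "payload": {
  "moves": [
    {"slide": [24,18,0],"angular": [0,0,0],"fingers": 0.9},
    {"slide": [44,33,10],"angular": [0,0,0],"fingers": 0.9},
    {"slide": [48,36,45],"angular": [0,0,0],"fingers": 0.9},
    {"slide": [48,36,80],"angular": [0,0,0],"fingers": 0.9},
    {"slide": [48,36,115],"angular": [0,0,0],"fingers": 0.9},
    {"slide": [48,36,150],"angular": [0,0,0],"fingers": 0.9},
    {"slide": [48,36,180],"angular": [0,0,0],"fingers": 0.9},
    {"slide": [48,36,200],"angular": [0,0,0],"fingers": 0.9},
    {"slide": [48,36,210],"angular": [0,0,0],"fingers": 0.9},
    {"slide": [48,36,210],"angular": [0,0,0],"fingers": 0.9}
  ]
}}

```text
clock: 8.97
tcp_pos: [0.4766, 0.0276, 0.1876]
orientation: [-0.004, 0.396, 0.918, -0.001]
wrist_force: [0.8, -0.7, -0.2]
finger_gap: 0.0154
grip_force: 26.9
```

{"api": "jog_arm", "payload": {
  "moves": [
    {"slide": [0,0,0],"angular": [0,0,0],"fingers": 0.9},
    {"slide": [0,0,0],"angular": [0,0,0],"fingers": 0.9},
    {"slide": [0,0,0],"angular": [0,0,0],"fingers": 0.9},
    {"slide": [0,0,0],"angular": [0,0,0],"fingers": 0.9}
  ]
}}

```text
clock: 9.3
tcp_pos: [0.4803, 0.0272, 0.1926]
orientation: [0.001, 0.396, 0.918, 0.0]
wrist_force: [-0.4, -0.3, 0.0]
finger_gap: 0.0153
grip_force: 26.9
```

```bash
python3 - <<'E'
from h import *
plan((.4782,.0279,.0775,43.3))
b=read_camera("top"); save(b,"t3.png",(240,160,360,250),6.5)
E
```

```text
t 9.3 tcp [0.4803 0.0272 0.1926] gap 0.0153 yaw 43.31 tilt [ 0.003 -0.   ]
(0.4782, 0.0279, 0.0775, 43.3) slide [2.2, -1.2, 115.1] ang [0.1, 0.1, 0.0]
```

View pics/t3.png

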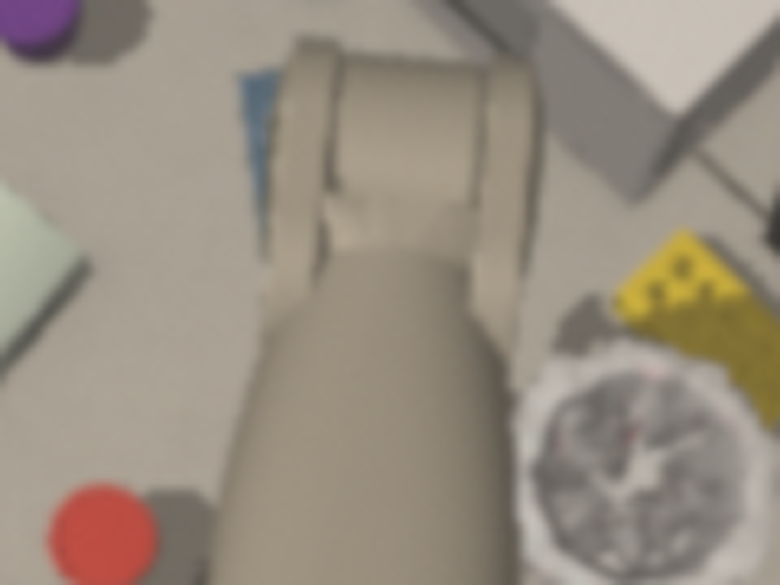

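The arm hides the well from above. The funnel tolerates ±8 mm, so I'll lower in steps and watch the force.

{"api": "jog_arm", "payload": {
  "moves": [
    {"slide": [2,-1,25],"angular": [0,0,0],"fingers": 0.9},
    {"slide": [2,-1,45],"angular": [0,0,0],"fingers": 0.9},
    {"slide": [2,-1,60],"angular": [0,0,0],"fingers": 0.9},
    {"slide": [2,-1,70],"angular": [0,0,0],"fingers": 0.9},
    {"slide": [2,-1,78],"angular": [0,0,0],"fingers": 0.9},
    {"slide": [2,-1,86],"angular": [0,0,0],"fingers": 0.9},
    {"slide": [2,-1,92],"angular": [0,0,0],"fingers": 0.9},
    {"slide": [2,-1,98],"angular": [0,0,0],"fingers": 0.9},
    {"slide": [2,-1,103],"angular": [0,0,0],"fingers": 0.9},
    {"slide": [2,-1,103],"angular": [0,0,0],"fingers": 0.9}
  ]
}}

```text
clock: 10.18
tcp_pos: [0.4777, 0.0281, 0.0878]
orientation: [0.0, 0.396, 0.918, 0.0]
wrist_force: [1.2, 0.3, -1.1]
finger_gap: 0.0153
grip_force: 26.7
```

{"api": "jog_arm", "payload": {
  "moves": [
    {"slide": [0,0,3],"angular": [0,0,0],"fingers": 0.9},
    {"slide": [0,0,6],"angular": [0,0,0],"fingers": 0.9},
    {"slide": [0,0,9],"angular": [0,0,0],"fingers": 0.9},
    {"slide": [0,0,11],"angular": [0,0,0],"fingers": 0.9},
    {"slide": [0,0,11],"angular": [0,0,0],"fingers": 0.9},
    {"slide": [0,0,11],"angular": [0,0,0],"fingers": 0.9}
  ]
}}

```text
clock: 10.68
tcp_pos: [0.478, 0.0282, 0.0774]
orientation: [0.001, 0.396, 0.918, 0.001]
wrist_force: [4.3, 0.9, -0.2]
finger_gap: 0.0155
grip_force: 26.8
```

```bash
python3 - <<'E'
from h import *
plan((.4782,.0279,.0768,43.3)); print(get_state()["wrist_force"])
E
```

```text
t 10.68 tcp [0.478  0.0282 0.0774] gap 0.0155 yaw 43.32 tilt [0.002 0.   ]
(0.4782, 0.0279, 0.0768, 43.3) slide [-0.4, -0.1, 0.6] ang [0.1, 0.0, 0.0]
[ 4.34460983  0.86725075 -0.22223295]
```

{"api": "jog_arm", "payload": {
  "moves": [
    {"slide": [-1,1.1,0],"angular": [0,0,0],"fingers": 0.9},
    {"slide": [-1,1.1,1],"angular": [0,0,0],"fingers": 0.9},
    {"slide": [-1,1.1,2],"angular": [0,0,0],"fingers": 0.9},
    {"slide": [-1,1.1,2],"angular": [0,0,0],"fingers": 0.9}
  ]
}}

```text
clock: 11.02
tcp_pos: [0.4792, 0.028, 0.0767]
orientation: [0.001, 0.396, 0.918, 0.0]
wrist_force: [0.6, 1.0, 12.0]
finger_gap: 0.0152
grip_force: 28.5
```

Floor contact came at the expected height, with 12 N up and no side load. I'll release and rise.

{"api": "jog_arm", "payload": {
  "moves": [
    {"slide": [0,0,-1],"angular": [0,0,0],"fingers": 0.9},
    {"slide": [0,0,-1],"angular": [0,0,0],"fingers": 0.7},
    {"slide": [0,0,-1],"angular": [0,0,0],"fingers": 0.6},
    {"slide": [0,0,-1],"angular": [0,0,0],"fingers": 0.5},
    {"slide": [0,0,-1],"angular": [0,0,0],"fingers": 0.5},
    {"slide": [0,0,-20],"angular": [0,0,0],"fingers": 0.5},
    {"slide": [0,0,-50],"angular": [0,0,0],"fingers": 0.5},
    {"slide": [0,0,-90],"angular": [0,0,0],"fingers": 0.5},
    {"slide": [0,0,-130],"angular": [0,0,0],"fingers": 0.5},
    {"slide": [0,0,-170],"angular": [0,0,0],"fingers": 0.5}
  ]
}}

```text
clock: 11.85
tcp_pos: [0.4777, 0.0281, 0.2465]
orientation: [-0.001, 0.396, 0.918, -0.0]
wrist_force: [1.3, -0.2, 0.3]
finger_gap: 0.0427
grip_force: 0.0
```

```bash
python3 - <<'E'
from h import *
plan((.479,.028,.4,97.5),(.5086,-.472,.4,97.5))
E
```

```text
t 11.85 tcp [0.4777 0.0281 0.2465] gap 0.0427 yaw 43.31 tilt [-0.002  0.   ]
(0.479, 0.028, 0.4, 97.5) slide [-0.8, 0.7, -153.5] ang [-0.0, -0.1, -54.2]
(0.5086, -0.472, 0.4, 97.5) slide [-384.9, -320.8, -153.6] ang [-0.0, -0.1, -54.2]
```

{"api": "jog_arm", "payload": {
  "moves": [
    {"slide": [0,0,-40],"angular": [0,0,-7],"fingers": 0.5},
    {"slide": [0,0,-80],"angular": [0,0,-14],"fingers": 0.5},
    {"slide": [0,0,-120],"angular": [0,0,-21],"fingers": 0.5},
    {"slide": [0,0,-150],"angular": [0,0,-28],"fingers": 0.5},
    {"slide": [-24,-20,-154],"angular": [0,0,-35],"fingers": 0.5},
    {"slide": [-50,-42,-154],"angular": [0,0,-42],"fingers": 0.5},
    {"slide": [-77,-64,-154],"angular": [0,0,-49],"fingers": 0.5},
    {"slide": [-105,-87,-154],"angular": [0,0,-54.2],"fingers": 0.5},
    {"slide": [-134,-112,-154],"angular": [0,0,-54.2],"fingers": 0.5},
    {"slide": [-163,-136,-154],"angular": [0,0,-54.2],"fingers": 0.5}
  ]
}}

```text
clock: 12.68
tcp_pos: [0.491, -0.1855, 0.399]
orientation: [-0.0, -0.066, 0.998, 0.0]
wrist_force: [-0.5, -0.3, 0.7]
finger_gap: 0.0425
grip_force: 0.0
```

```bash
python3 - <<'E'
from h import *
np.set_printoptions(precision=4,suppress=True)
plan((.5086,-.472,.4,97.5))
a=read_camera("scene");b=read_camera("top")
A=cv2.resize(a["color"][300:380,195:275,::-1],None,fx=5,fy=5,interpolation=cv2.INTER_CUBIC)
B=cv2.resize(b["color"][190:250,395:455,::-1],(400,400),interpolation=cv2.INTER_CUBIC)
cv2.imwrite("pics/ab.png",np.hstack([A,B]))
# predicted feet/tops for current estimates
for n,x,y,h in(("drop",.5086,-.472,.102),("bot",.4275,-.413,.11)):
    for z in(0,h): p,q=proj(a,(x,y,z)),proj(b,(x,y,z)); print(n,z,"crop s",((p-[195,300])*5).round(),"t",((q-[395,190])*6.667).round())
w=proj(b,(.478,.028,.09)); print(w,b["color"][int(w[1])-2:int(w[1])+3,int(w[0])].tolist())
E
```

```text
t 12.68 tcp [ 0.491  -0.1855  0.399 ] gap 0.0425 yaw 97.55 tilt [-0.001  0.   ]
(0.5086, -0.472, 0.4, 97.5) slide [20.2, -286.4, -1.2] ang [0.0, -0.0, 0.0]
drop 0 crop s [245. 265.] t [214. 184.]
drop 0.102 crop s [241. 146.] t [272. 150.]
bot 0 crop s [123. 159.] t [121. 325.]
bot 0.11 crop s [113.  29.] t [177. 298.]
[297.1613 222.6264] [[150, 110, 112], [166, 78, 86], [176, 64, 76], [171, 62, 74], [150, 67, 76]]
```

View pics/ab.png

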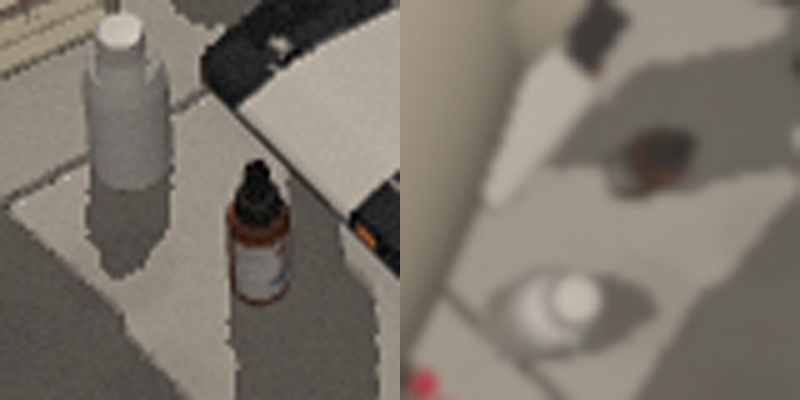

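The tube is in well 1, since its red cap shows at the predicted pixel. In the left crop (scene) the dropper's bulb top is at (257,165) and its base at (260,290). The bottle's cap is at (121,30) and its base at about (128,175). In the right crop (top) the bulb is at (270,150) and the cap at (177,298). The scene pixels sit below my predictions, so I'll triangulate the heights.

```bash
python3 - <<'E'
from h import *
np.set_printoptions(precision=4,suppress=True)
a=read_camera("scene");b=read_camera("top")
S=lambda x,y:(195+x/5-.4,300+y/5-.4); T=lambda x,y:(395+x/6.667-.4,190+y/6.667-.4)
print("bulb",tri(a,S(257,165),b,T(270,150)))
print("cap",tri(a,S(121,27),b,T(178,300)))
print("bottle foot",tri(a,S(128,170),b,T(125,325)))
print("drop foot",tri(a,S(260,287),b,T(228,180)))
# cap via brightness centroid in top; bulb via darkness
g=cv2.cvtColor(b["color"],cv2.COLOR_RGB2GRAY)
for n in("dropper_mid","bottle_mid"):
  for f in(tip_of,look_for):
    A=[r["point"] for r in f(n,a)];B=[r["point"] for r in f(n,b)]
    for p in A:
      for q in B:
        X,e=tri(a,p,b,q)
        if e<.01: print(n,f.__name__,np.round(p,1),np.round(q,1),X,round(e,4))
E
```

```text
bulb (array([ 0.5142, -0.4732,  0.0898]), np.float64(0.003634136916835251))
cap (array([ 0.429 , -0.4111,  0.1111]), np.float64(0.0030417390396451994))
bottle foot (array([ 0.4295, -0.4154, -0.0047]), np.float64(0.00023452614392184553))
drop foot (array([ 0.5152, -0.48  , -0.0061]), np.float64(0.003716926903328292))
dropper_mid call [244.6 351.4] [431.4 212.9] [ 0.5175 -0.4827  0.025 ] 0.0093
```

{"api": "jog_arm", "payload": {
  "moves": [
    {"slide": [2,-30,0],"angular": [0,0,0],"fingers": 0.35},
    {"slide": [4,-65,0],"angular": [0,0,0],"fingers": 0.35},
    {"slide": [6,-105,0],"angular": [0,0,0],"fingers": 0.35},
    {"slide": [9,-145,0],"angular": [0,0,0],"fingers": 0.35},
    {"slide": [11,-185,0],"angular": [0,0,0],"fingers": 0.35},
    {"slide": [13,-225,0],"angular": [0,0,0],"fingers": 0.35},
    {"slide": [15,-260,0],"angular": [0,0,0],"fingers": 0.35},
    {"slide": [17,-284,20],"angular": [0,0,0],"fingers": 0.35},
    {"slide": [17,-290,50],"angular": [0,0,0],"fingers": 0.35},
    {"slide": [17,-290,85],"angular": [0,0,0],"fingers": 0.35}
  ]
}}

```text
clock: 14.12
tcp_pos: [0.5133, -0.4769, 0.3131]
orientation: [0.001, -0.064, 0.998, -0.001]
wrist_force: [1.0, -0.3, -0.9]
finger_gap: 0.0554
grip_force: 0.0
```

{"api": "jog_arm", "payload": {
  "moves": [
    {"slide": [0,0,35],"angular": [0,0,0],"fingers": 0.35},
    {"slide": [0,0,70],"angular": [0,0,0],"fingers": 0.35},
    {"slide": [0,0,100],"angular": [0,0,0],"fingers": 0.35},
    {"slide": [0,0,125],"angular": [0,0,0],"fingers": 0.35},
    {"slide": [0,0,145],"angular": [0,0,0],"fingers": 0.35},
    {"slide": [0,0,160],"angular": [0,0,0],"fingers": 0.35},
    {"slide": [0,0,168],"angular": [0,0,0],"fingers": 0.35},
    {"slide": [0,0,168],"angular": [0,0,0],"fingers": 0.35},
    {"slide": [0,0,168],"angular": [0,0,0],"fingers": 0.35},
    {"slide": [0,0,168],"angular": [0,0,0],"fingers": 0.35}
  ]
}}

```text
clock: 14.95
tcp_pos: [0.5134, -0.474, 0.1478]
orientation: [0.001, -0.066, 0.998, -0.001]
wrist_force: [1.5, -0.6, 0.5]
finger_gap: 0.0556
grip_force: 0.0
```

```bash
python3 - <<'E'
from h import *
plan((.5125,-.4755,.05,97.5))
a=read_camera("scene"); save(a,"s5.png",(195,300,295,375),8)
s=get_state()
for g in(-.0278,.0278): print(((proj(a,s["tcp_pos"]+np.array([-.1305*g,.991*g,-.005]))-[195,300])*8).round())
for z in(0,.07,.102): print(z,((proj(a,(.5125,-.4755,z))-[195,300])*8).round())
E
```

```text
t 14.95 tcp [ 0.5134 -0.474   0.1478] gap 0.0556 yaw 97.54 tilt [ 0.002 -0.002]
(0.5125, -0.4755, 0.05, 97.5) slide [1.2, -1.2, 97.8] ang [-0.1, 0.1, 0.0]
[390. 229.]
[401.  90.]
0 [402. 434.]
0.07 [397. 305.]
0.102 [395. 243.]
```

View pics/s5.png

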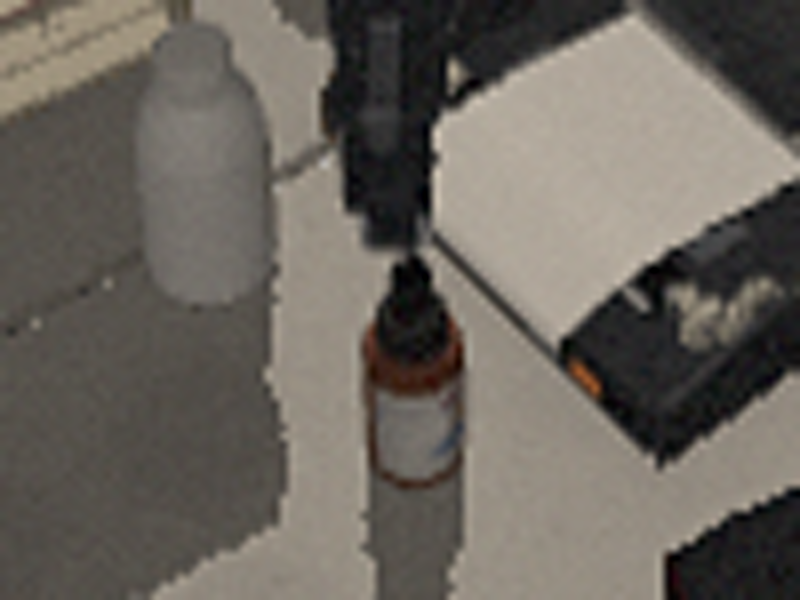

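The dropper sits about 5 mm further +x than my estimate: its bulb is at crop (411,258) against a predicted 395. I'll correct to about (0.517,-0.479), descend and grip.

{"api": "jog_arm", "payload": {
  "moves": [
    {"slide": [-2.8,-5.3,0],"angular": [0,0,0],"fingers": 0.3},
    {"slide": [-2.8,-5.3,8],"angular": [0,0,0],"fingers": 0.3},
    {"slide": [-2.8,-5.3,24],"angular": [0,0,0],"fingers": 0.3},
    {"slide": [-2.8,-5.3,42],"angular": [0,0,0],"fingers": 0.3},
    {"slide": [-2.8,-5.3,60],"angular": [0,0,0],"fingers": 0.3},
    {"slide": [-2.8,-5.3,78],"angular": [0,0,0],"fingers": 0.3},
    {"slide": [-2.8,-5.3,92],"angular": [0,0,0],"fingers": 0.3},
    {"slide": [-2.8,-5.3,101],"angular": [0,0,0],"fingers": 0.3},
    {"slide": [-2.8,-5.3,101],"angular": [0,0,0],"fingers": 0.3},
    {"slide": [-2.8,-5.3,101],"angular": [0,0,0],"fingers": 0.3}
  ]
}}

```text
clock: 15.83
tcp_pos: [0.516, -0.4783, 0.0449]
orientation: [-0.0, -0.066, 0.998, 0.0]
wrist_force: [0.1, 0.2, -0.1]
finger_gap: 0.0596
grip_force: 0.0
```

```bash
python3 - <<'E'
from h import *
plan((.517,-.479,.047,97.5)); print(get_state()["wrist_force"])
a=read_camera("scene"); save(a,"s6.png",(195,300,295,375),8)
E
```

```text
t 15.83 tcp [ 0.516  -0.4783  0.0449] gap 0.0596 yaw 97.51 tilt [-0.     0.001]
(0.517, -0.479, 0.047, 97.5) slide [-0.9, -0.8, -2.1] ang [0.0, -0.0, 0.0]
[ 0.09170262  0.20819766 -0.0796227 ]
```

View pics/s6.png

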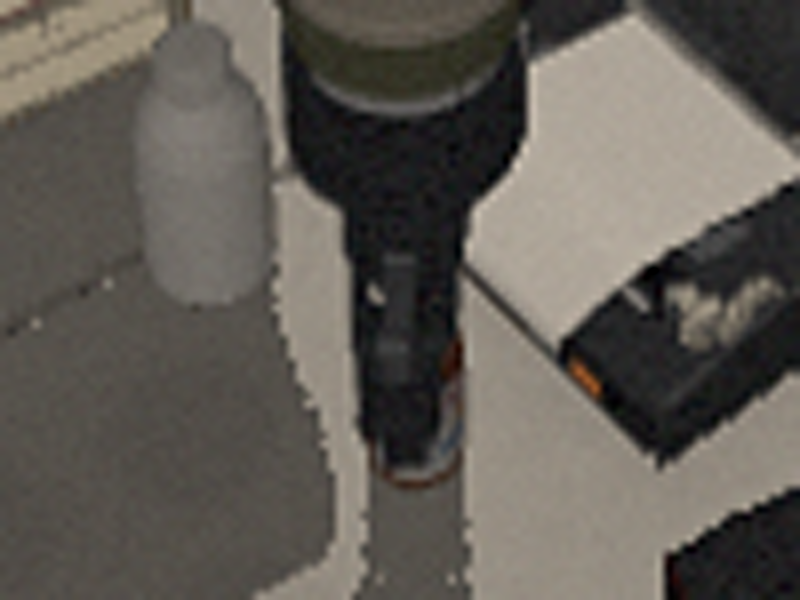

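The finger column is about 408 and the bottle axis 417. The front finger's slant accounts for the offset, so it is centred. I'll close and lift.

{"api": "jog_arm", "payload": {
  "moves": [
    {"slide": [-1,-1,-2],"angular": [0,0,0],"fingers": 0.5},
    {"slide": [-1,-1,-2],"angular": [0,0,0],"fingers": 0.65},
    {"slide": [-1,-1,-2],"angular": [0,0,0],"fingers": 0.75},
    {"slide": [-1,-1,-2],"angular": [0,0,0],"fingers": 0.75},
    {"slide": [-1,-1,-2],"angular": [0,0,0],"fingers": 0.75},
    {"slide": [-1,-1,-2],"angular": [0,0,0],"fingers": 0.75}
  ],
  "squeeze": 30
}}

```text
clock: 16.38
tcp_pos: [0.5181, -0.4803, 0.0491]
orientation: [0.001, -0.066, 0.998, -0.001]
wrist_force: [0.7, -0.5, 7.2]
finger_gap: 0.0308
grip_force: 29.9
```

{"api": "jog_arm", "payload": {
  "moves": [
    {"slide": [0,0,-8],"angular": [0,0,0],"fingers": 0.75},
    {"slide": [0,0,-20],"angular": [0,0,0],"fingers": 0.75},
    {"slide": [0,0,-50],"angular": [0,0,0],"fingers": 0.75},
    {"slide": [0,0,-85],"angular": [0,0,0],"fingers": 0.75},
    {"slide": [0,0,-120],"angular": [0,0,0],"fingers": 0.75},
    {"slide": [0,0,-155],"angular": [0,0,0],"fingers": 0.75},
    {"slide": [0,0,-190],"angular": [0,0,0],"fingers": 0.75},
    {"slide": [0,0,-225],"angular": [0,0,0],"fingers": 0.75},
    {"slide": [0,0,-260],"angular": [0,0,0],"fingers": 0.75},
    {"slide": [0,0,-295],"angular": [0,0,0],"fingers": 0.75}
  ]
}}

```text
clock: 17.22
tcp_pos: [0.5167, -0.4785, 0.3452]
orientation: [0.0, -0.066, 0.998, -0.0]
wrist_force: [1.8, -1.0, -0.8]
finger_gap: 0.0312
grip_force: 29.9
```

```bash
python3 - <<'E'
from h import *
plan((.5208,.0335,.37,97.5))
E
```

```text
t 17.22 tcp [ 0.5167 -0.4785  0.3452] gap 0.0312 yaw 97.52 tilt [ 0.001 -0.001]
(0.5208, 0.0335, 0.37, 97.5) slide [-71.2, 507.0, -25.0] ang [-0.0, 0.0, 0.0]
```

{"api": "jog_arm", "payload": {
  "moves": [
    {"slide": [-2,12,-20],"angular": [0,0,0],"fingers": 0.75},
    {"slide": [-5,36,-25],"angular": [0,0,0],"fingers": 0.75},
    {"slide": [-9,66,-25],"angular": [0,0,0],"fingers": 0.75},
    {"slide": [-14,101,-25],"angular": [0,0,0],"fingers": 0.75},
    {"slide": [-19,139,-25],"angular": [0,0,0],"fingers": 0.75},
    {"slide": [-25,178,-25],"angular": [0,0,0],"fingers": 0.75},
    {"slide": [-30,217,-25],"angular": [0,0,0],"fingers": 0.75},
    {"slide": [-36,256,-25],"angular": [0,0,0],"fingers": 0.75},
    {"slide": [-41,295,-25],"angular": [0,0,0],"fingers": 0.75},
    {"slide": [-47,334,-25],"angular": [0,0,0],"fingers": 0.75}
  ]
}}

```text
clock: 18.05
tcp_pos: [0.5191, -0.1399, 0.3683]
orientation: [0.0, -0.065, 0.998, -0.0]
wrist_force: [1.1, -0.3, -1.1]
finger_gap: 0.0311
grip_force: 30.0
```

```bash
python3 - <<'E'
from h import *
plan((.5208,.0335,.37,97.5))
E
```

```text
t 18.05 tcp [ 0.5191 -0.1399  0.3683] gap 0.0311 yaw 97.5 tilt [ 0.001 -0.   ]
(0.5208, 0.0335, 0.37, 97.5) slide [-24.3, 171.7, -1.7] ang [-0.0, 0.0, 0.0]
```

{"api": "jog_arm", "payload": {
  "moves": [
    {"slide": [-5,38,0],"angular": [0,0,0],"fingers": 0.75},
    {"slide": [-11,76,0],"angular": [0,0,0],"fingers": 0.75},
    {"slide": [-16,112,0],"angular": [0,0,0],"fingers": 0.75},
    {"slide": [-20,142,0],"angular": [0,0,0],"fingers": 0.75},
    {"slide": [-23,162,10],"angular": [0,0,0],"fingers": 0.75},
    {"slide": [-24,172,30],"angular": [0,0,0],"fingers": 0.75},
    {"slide": [-24,172,65],"angular": [0,0,0],"fingers": 0.75},
    {"slide": [-24,172,100],"angular": [0,0,0],"fingers": 0.75},
    {"slide": [-24,172,135],"angular": [0,0,0],"fingers": 0.75},
    {"slide": [-24,172,165],"angular": [0,0,0],"fingers": 0.75}
  ]
}}

```text
clock: 18.88
tcp_pos: [0.5205, 0.0321, 0.2011]
orientation: [-0.0, -0.066, 0.998, 0.0]
wrist_force: [0.7, -0.3, -0.7]
finger_gap: 0.0309
grip_force: 30.0
```

{"api": "jog_arm", "payload": {
  "moves": [
    {"slide": [0,0,25],"angular": [0,0,0],"fingers": 0.75},
    {"slide": [0,0,45],"angular": [0,0,0],"fingers": 0.75},
    {"slide": [0,0,55],"angular": [0,0,0],"fingers": 0.75},
    {"slide": [0,0,55],"angular": [0,0,0],"fingers": 0.75},
    {"slide": [0,0,55],"angular": [0,0,0],"fingers": 0.75}
  ]
}}

```text
clock: 19.3
tcp_pos: [0.5215, 0.0317, 0.148]
orientation: [0.0, -0.066, 0.998, 0.0]
wrist_force: [0.8, -0.2, -0.5]
finger_gap: 0.0313
grip_force: 30.0
```

```bash
python3 - <<'E'
from h import *
plan((.5208,.0335,.053,97.5))
a=read_camera("scene"); save(a,"s7.png",(220,165,320,240),8)
E
```

```text
t 19.3 tcp [0.5215 0.0317 0.148 ] gap 0.0313 yaw 97.52 tilt [0. 0.]
(0.5208, 0.0335, 0.053, 97.5) slide [0.5, 1.9, 95.0] ang [0.0, 0.0, 0.0]
```

View pics/s7.png

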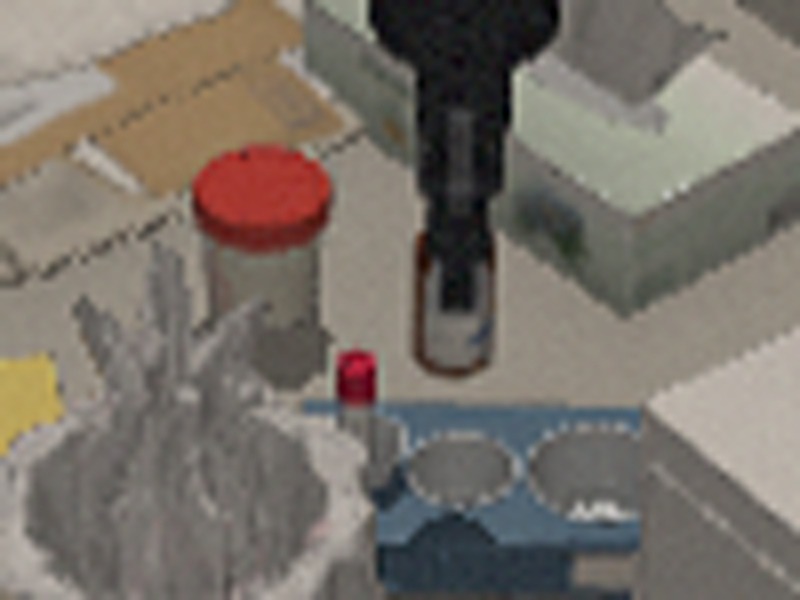

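The dropper hangs upright with its axis at column 455, above well 2's rim centre (462,468), and the red-capped tube stands in the funnel at (356,380). I'll lower it.

{"api": "jog_arm", "payload": {
  "moves": [
    {"slide": [0,2,25],"angular": [0,0,0],"fingers": 0.75},
    {"slide": [0,2,45],"angular": [0,0,0],"fingers": 0.75},
    {"slide": [0,2,55],"angular": [0,0,0],"fingers": 0.75},
    {"slide": [0,2,63],"angular": [0,0,0],"fingers": 0.75},
    {"slide": [0,2,70],"angular": [0,0,0],"fingers": 0.75},
    {"slide": [0,2,76],"angular": [0,0,0],"fingers": 0.75},
    {"slide": [0,2,82],"angular": [0,0,0],"fingers": 0.75},
    {"slide": [0,2,88],"angular": [0,0,0],"fingers": 0.75},
    {"slide": [0,2,90],"angular": [0,0,0],"fingers": 0.75},
    {"slide": [0,2,90],"angular": [0,0,0],"fingers": 0.75}
  ]
}}

```text
clock: 20.18
tcp_pos: [0.5221, 0.0339, 0.0573]
orientation: [0.001, -0.066, 0.998, 0.0]
wrist_force: [2.6, 1.6, -3.0]
finger_gap: 0.0312
grip_force: 29.9
```

{"api": "jog_arm", "payload": {
  "moves": [
    {"slide": [0,0,1.5],"angular": [0,0,0],"fingers": 0.75},
    {"slide": [0,0,3],"angular": [0,0,0],"fingers": 0.75},
    {"slide": [0,0,4],"angular": [0,0,0],"fingers": 0.75},
    {"slide": [0,0,4],"angular": [0,0,0],"fingers": 0.75}
  ]
}}

```text
clock: 20.52
tcp_pos: [0.5223, 0.034, 0.0539]
orientation: [0.001, -0.066, 0.998, 0.0]
wrist_force: [4.4, 4.6, 2.6]
finger_gap: 0.0308
grip_force: 30.3
```

{"api": "jog_arm", "payload": {
  "moves": [
    {"slide": [-1.1,0.9,0],"angular": [0,0,0],"fingers": 0.75},
    {"slide": [-1.1,0.9,1],"angular": [0,0,0],"fingers": 0.75},
    {"slide": [-1.1,0.9,2],"angular": [0,0,0],"fingers": 0.75},
    {"slide": [-1.1,0.9,2],"angular": [0,0,0],"fingers": 0.75}
  ]
}}

```text
clock: 20.85
tcp_pos: [0.5234, 0.0344, 0.0532]
orientation: [0.001, -0.065, 0.998, -0.0]
wrist_force: [0.6, 1.2, 14.3]
finger_gap: 0.031
grip_force: 31.2
```

{"api": "jog_arm", "payload": {
  "moves": [
    {"slide": [0,0,-1],"angular": [0,0,0],"fingers": 0.7},
    {"slide": [0,0,-1],"angular": [0,0,0],"fingers": 0.55},
    {"slide": [0,0,-1],"angular": [0,0,0],"fingers": 0.4},
    {"slide": [0,0,-1],"angular": [0,0,0],"fingers": 0.4},
    {"slide": [0,0,-15],"angular": [0,0,0],"fingers": 0.4},
    {"slide": [0,0,-45],"angular": [0,0,0],"fingers": 0.4},
    {"slide": [0,0,-85],"angular": [0,0,0],"fingers": 0.4},
    {"slide": [0,0,-125],"angular": [0,0,0],"fingers": 0.4},
    {"slide": [0,0,-165],"angular": [0,0,0],"fingers": 0.4},
    {"slide": [0,0,-205],"angular": [0,0,0],"fingers": 0.2}
  ]
}}

```text
clock: 21.68
tcp_pos: [0.5208, 0.0346, 0.2573]
orientation: [-0.001, -0.065, 0.998, -0.0]
wrist_force: [0.7, 0.0, -0.1]
finger_gap: 0.0621
grip_force: 0.0
```

```bash
python3 - <<'E'
from h import *
plan((.523,.034,.37,97.5),(.431,-.414,.37,97.5))
a=read_camera("scene")
# bottle axis offset in scene against a (.431,-.414) model
for z in(0,.04,.08,.11): print(z,proj(a,(.431,-.414,z)).round(1))
g=a["color"].astype(int)
hsv=cv2.cvtColor(a["color"],cv2.COLOR_RGB2HSV)
for r in(303,310,320,328): print(r,g[r,205:240].sum(1).tolist())
E
```

```text
t 21.68 tcp [0.5208 0.0346 0.2573] gap 0.0621 yaw 97.51 tilt [-0.003 -0.   ]
(0.523, 0.034, 0.37, 97.5) slide [-1.8, -0.9, -112.7] ang [0.0, -0.2, 0.0]
(0.431, -0.414, 0.37, 97.5) slide [147.9, -433.0, -112.4] ang [0.0, -0.2, 0.0]
0 [220.8 332.2]
0.04 [220.1 323.1]
0.08 [219.3 313.6]
0.11 [218.7 306.3]
303 [422, 416, 382, 365, 356, 428, 434, 429, 437, 425, 431, 405, 550, 550, 556, 558, 551, 430, 345, 317, 354, 392, 415, 408, 418, 412, 429, 285, 233, 241, 237, 234, 247, 236, 248]
310 [252, 256, 200, 219, 223, 219, 235, 223, 349, 349, 300, 314, 332, 323, 311, 321, 309, 298, 266, 409, 435, 326, 245, 243, 239, 237, 248, 249, 240, 249, 223, 115, 88, 80, 118]
320 [236, 232, 255, 239, 246, 243, 228, 291, 320, 336, 347, 354, 339, 361, 359, 357, 351, 346, 333, 333, 303, 290, 273, 243, 246, 244, 234, 212, 203, 224, 357, 233, 225, 249, 178]
328 [244, 239, 251, 249, 238, 255, 242, 228, 293, 300, 325, 316, 333, 342, 333, 331, 329, 323, 339, 314, 310, 297, 281, 256, 224, 242, 245, 253, 233, 240, 246, 232, 246, 242, 238]
```

{"api": "jog_arm", "payload": {
  "moves": [
    {"slide": [0,0,-40],"angular": [0,0,0],"fingers": 0.15},
    {"slide": [0,0,-80],"angular": [0,0,0],"fingers": 0.15},
    {"slide": [5,-15,-105],"angular": [0,0,0],"fingers": 0.15},
    {"slide": [15,-44,-112],"angular": [0,0,0],"fingers": 0.15},
    {"slide": [27,-79,-112],"angular": [0,0,0],"fingers": 0.15},
    {"slide": [40,-117,-112],"angular": [0,0,0],"fingers": 0.15},
    {"slide": [53,-155,-112],"angular": [0,0,0],"fingers": 0.15},
    {"slide": [66,-193,-112],"angular": [0,0,0],"fingers": 0.15},
    {"slide": [79,-231,-112],"angular": [0,0,0],"fingers": 0.15},
    {"slide": [92,-269,-112],"angular": [0,0,0],"fingers": 0.15}
  ]
}}

```text
clock: 22.57
tcp_pos: [0.4647, -0.2456, 0.3674]
orientation: [-0.001, -0.066, 0.998, 0.001]
wrist_force: [0.8, 0.1, 0.1]
finger_gap: 0.0728
grip_force: 0.0
```

```bash
python3 - <<'E'
from h import *
plan((.431,-.412,.37,97.5),(.431,-.412,.16,97.5))
E
```

```text
t 22.57 tcp [ 0.4647 -0.2456  0.3674] gap 0.0728 yaw 97.52 tilt [-0.002  0.001]
(0.431, -0.412, 0.37, 97.5) slide [55.2, -160.6, -2.7] ang [0.1, -0.1, 0.0]
(0.431, -0.412, 0.16, 97.5) slide [54.8, -160.8, 207.3] ang [0.1, -0.1, 0.0]
```

{"api": "jog_arm", "payload": {
  "moves": [
    {"slide": [13,-38,0],"angular": [0,0,0],"fingers": 0.15},
    {"slide": [26,-76,0],"angular": [0,0,0],"fingers": 0.15},
    {"slide": [38,-112,0],"angular": [0,0,0],"fingers": 0.15},
    {"slide": [48,-140,10],"angular": [0,0,0],"fingers": 0.15},
    {"slide": [55,-161,30],"angular": [0,0,0],"fingers": 0.15},
    {"slide": [55,-161,70],"angular": [0,0,0],"fingers": 0.15},
    {"slide": [55,-161,110],"angular": [0,0,0],"fingers": 0.15},
    {"slide": [55,-161,150],"angular": [0,0,0],"fingers": 0.15},
    {"slide": [55,-161,185],"angular": [0,0,0],"fingers": 0.15},
    {"slide": [55,-161,205],"angular": [0,0,0],"fingers": 0.15}
  ]
}}

```text
clock: 23.4
tcp_pos: [0.4301, -0.4084, 0.1575]
orientation: [-0.003, -0.065, 0.998, 0.003]
wrist_force: [-0.1, -0.4, 0.8]
finger_gap: 0.0726
grip_force: 0.0
```

{"api": "jog_arm", "payload": {
  "moves": [
    {"slide": [0,0,4],"angular": [0,0,0],"fingers": 0.15},
    {"slide": [0,0,4],"angular": [0,0,0],"fingers": 0.15},
    {"slide": [0,0,4],"angular": [0,0,0],"fingers": 0.15},
    {"slide": [0,0,4],"angular": [0,0,0],"fingers": 0.15}
  ]
}}

```text
clock: 23.73
tcp_pos: [0.4335, -0.4119, 0.1613]
orientation: [0.001, -0.066, 0.998, -0.001]
wrist_force: [0.2, 0.7, -0.2]
finger_gap: 0.0722
grip_force: 0.0
```

```bash
python3 - <<'E'
from h import *
plan((.431,-.412,.055,97.5))
a=read_camera("scene"); save(a,"s8.png",(180,270,280,345),8)
for X in((.431,-.412,.11),(.431,-.412,.0),(.436,-.448,.16)): print(((proj(a,X)-[180,270])*8).round())
E
```

```text
t 23.73 tcp [ 0.4335 -0.4119  0.1613] gap 0.0722 yaw 97.52 tilt [ 0.002 -0.003]
(0.431, -0.412, 0.055, 97.5) slide [2.6, 0.5, 106.3] ang [-0.2, 0.1, 0.0]
[311. 286.]
[328. 493.]
[293. 270.]
```

View pics/s8.png

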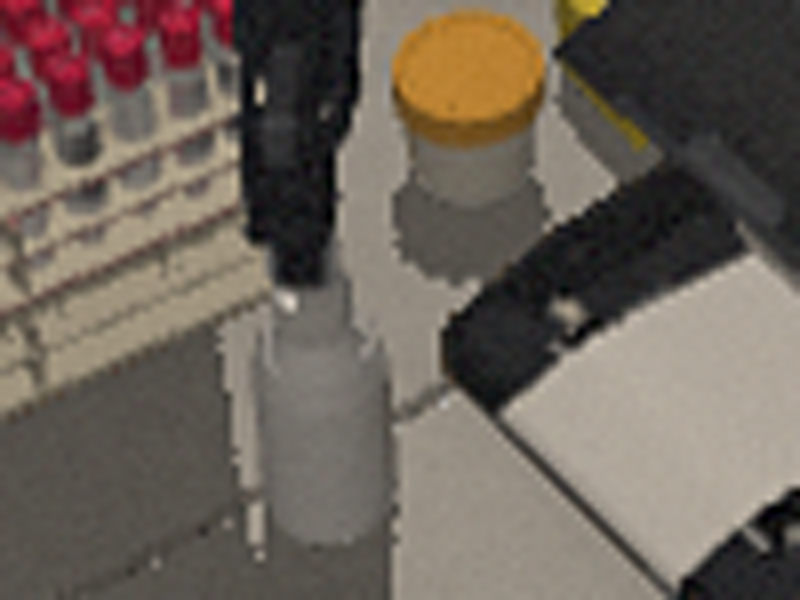

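The bottle axis is at columns 312 (cap) to 330 (foot), where predicted, and the fingers straddle it. I'll descend and grip.

{"api": "jog_arm", "payload": {
  "moves": [
    {"slide": [2.5,0,15],"angular": [0,0,0],"fingers": 0.15},
    {"slide": [2.5,0,35],"angular": [0,0,0],"fingers": 0.15},
    {"slide": [2.5,0,60],"angular": [0,0,0],"fingers": 0.15},
    {"slide": [2.5,0,80],"angular": [0,0,0],"fingers": 0.15},
    {"slide": [2.5,0,96],"angular": [0,0,0],"fingers": 0.15},
    {"slide": [2.5,0,106],"angular": [0,0,0],"fingers": 0.15},
    {"slide": [2.5,0,106],"angular": [0,0,0],"fingers": 0.15},
    {"slide": [2.5,0,106],"angular": [0,0,0],"fingers": 0.3},
    {"slide": [2.5,0,106],"angular": [0,0,0],"fingers": 0.45},
    {"slide": [2.5,0,106],"angular": [0,0,0],"fingers": 0.6}
  ],
  "squeeze": 35
}}

```text
clock: 24.62
tcp_pos: [0.4311, -0.4122, 0.0552]
orientation: [0.001, -0.066, 0.998, -0.001]
wrist_force: [-0.6, 0.6, 1.1]
finger_gap: 0.0446
grip_force: 35.9
```

{"api": "jog_arm", "payload": {
  "moves": [
    {"slide": [0,0,0],"angular": [0,0,0],"fingers": 0.6},
    {"slide": [0,0,0],"angular": [0,0,0],"fingers": 0.6},
    {"slide": [0,0,0],"angular": [0,0,0],"fingers": 0.6}
  ]
}}

```text
clock: 24.87
tcp_pos: [0.4311, -0.4122, 0.0551]
orientation: [0.001, -0.066, 0.998, -0.001]
wrist_force: [-0.1, 1.3, 5.7]
finger_gap: 0.0445
grip_force: 36.3
```

{"api": "jog_arm", "payload": {
  "moves": [
    {"slide": [0,0,-8],"angular": [0,0,0],"fingers": 0.6},
    {"slide": [0,0,-24],"angular": [0,0,0],"fingers": 0.6},
    {"slide": [0,0,-58],"angular": [0,0,0],"fingers": 0.6},
    {"slide": [0,0,-96],"angular": [0,0,0],"fingers": 0.6},
    {"slide": [0,0,-134],"angular": [0,0,0],"fingers": 0.6},
    {"slide": [0,0,-172],"angular": [0,0,0],"fingers": 0.6},
    {"slide": [0,0,-210],"angular": [0,0,0],"fingers": 0.6},
    {"slide": [0,0,-248],"angular": [0,0,0],"fingers": 0.6},
    {"slide": [0,0,-284],"angular": [0,0,0],"fingers": 0.6},
    {"slide": [0,0,-312],"angular": [0,0,0],"fingers": 0.6}
  ]
}}

```text
clock: 25.7
tcp_pos: [0.4299, -0.4109, 0.3694]
orientation: [0.001, -0.066, 0.998, -0.001]
wrist_force: [0.3, 0.1, -1.9]
finger_gap: 0.0444
grip_force: 36.0
```

```bash
python3 - <<'E'
from h import *
plan((.580,.042,.375,97.5))
E
```

```text
t 25.7 tcp [ 0.4299 -0.4109  0.3694] gap 0.0444 yaw 97.52 tilt [ 0.002 -0.003]
(0.58, 0.042, 0.375, 97.5) slide [-208.0, 429.4, -6.5] ang [-0.2, 0.1, 0.0]
```

{"api": "jog_arm", "payload": {
  "moves": [
    {"slide": [-5,11,-6],"angular": [0,0,0],"fingers": 0.6},
    {"slide": [-16,32,-6],"angular": [0,0,0],"fingers": 0.6},
    {"slide": [-30,61,-6],"angular": [0,0,0],"fingers": 0.6},
    {"slide": [-46,95,-6],"angular": [0,0,0],"fingers": 0.6},
    {"slide": [-63,130,-6],"angular": [0,0,0],"fingers": 0.6},
    {"slide": [-80,165,-6],"angular": [0,0,0],"fingers": 0.6},
    {"slide": [-97,200,-6],"angular": [0,0,0],"fingers": 0.6},
    {"slide": [-114,235,-6],"angular": [0,0,0],"fingers": 0.6},
    {"slide": [-131,270,-6],"angular": [0,0,0],"fingers": 0.6},
    {"slide": [-148,305,-6],"angular": [0,0,0],"fingers": 0.6}
  ]
}}

```text
clock: 26.53
tcp_pos: [0.5366, -0.0871, 0.3711]
orientation: [-0.0, -0.066, 0.998, 0.0]
wrist_force: [-0.5, 0.1, -0.1]
finger_gap: 0.0445
grip_force: 36.0
```

```bash
python3 - <<'E'
from h import *
plan((.580,.042,.375,97.5))
E
```

```text
t 26.53 tcp [ 0.5366 -0.0871  0.3711] gap 0.0445 yaw 97.52 tilt [-0.001  0.   ]
(0.58, 0.042, 0.375, 97.5) slide [-59.9, 122.3, -3.9] ang [0.0, -0.0, 0.0]
```

{"api": "jog_arm", "payload": {
  "moves": [
    {"slide": [-17,35,0],"angular": [0,0,0],"fingers": 0.6},
    {"slide": [-33,68,0],"angular": [0,0,0],"fingers": 0.6},
    {"slide": [-47,96,0],"angular": [0,0,0],"fingers": 0.6},
    {"slide": [-56,115,8],"angular": [0,0,0],"fingers": 0.6},
    {"slide": [-60,123,30],"angular": [0,0,0],"fingers": 0.6},
    {"slide": [-60,123,65],"angular": [0,0,0],"fingers": 0.6},
    {"slide": [-60,123,100],"angular": [0,0,0],"fingers": 0.6},
    {"slide": [-60,123,135],"angular": [0,0,0],"fingers": 0.6},
    {"slide": [-60,123,165],"angular": [0,0,0],"fingers": 0.6},
    {"slide": [-60,123,185],"angular": [0,0,0],"fingers": 0.6}
  ]
}}

```text
clock: 27.37
tcp_pos: [0.5777, 0.041, 0.1824]
orientation: [-0.003, -0.066, 0.998, 0.0]
wrist_force: [-0.4, 0.5, -0.1]
finger_gap: 0.0445
grip_force: 36.0
```

{"api": "jog_arm", "payload": {
  "moves": [
    {"slide": [0,0,15],"angular": [0,0,0],"fingers": 0.6},
    {"slide": [0,0,25],"angular": [0,0,0],"fingers": 0.6},
    {"slide": [0,0,25],"angular": [0,0,0],"fingers": 0.6},
    {"slide": [0,0,25],"angular": [0,0,0],"fingers": 0.6}
  ]
}}

```text
clock: 27.7
tcp_pos: [0.58, 0.0405, 0.1612]
orientation: [-0.0, -0.066, 0.998, 0.0]
wrist_force: [0.5, -0.2, -0.5]
finger_gap: 0.0445
grip_force: 36.0
```

```bash
python3 - <<'E'
from h import *
plan((.580,.042,.060,97.5))
a=read_camera("scene"); save(a,"s9.png",(220,165,320,240),8)
for X in((.580,.042,.034),(.580,.042,.11),(.523,.034,.107)): print(((proj(a,X)-[220,165])*8).round())
E
```

```text
t 27.7 tcp [0.58   0.0405 0.1612] gap 0.0445 yaw 97.52 tilt [-0.001  0.   ]
(0.58, 0.042, 0.06, 97.5) slide [-0.3, 1.4, 101.2] ang [0.0, -0.0, 0.0]
[589. 472.]
[596. 332.]
[457. 336.]
```

View pics/s9.png

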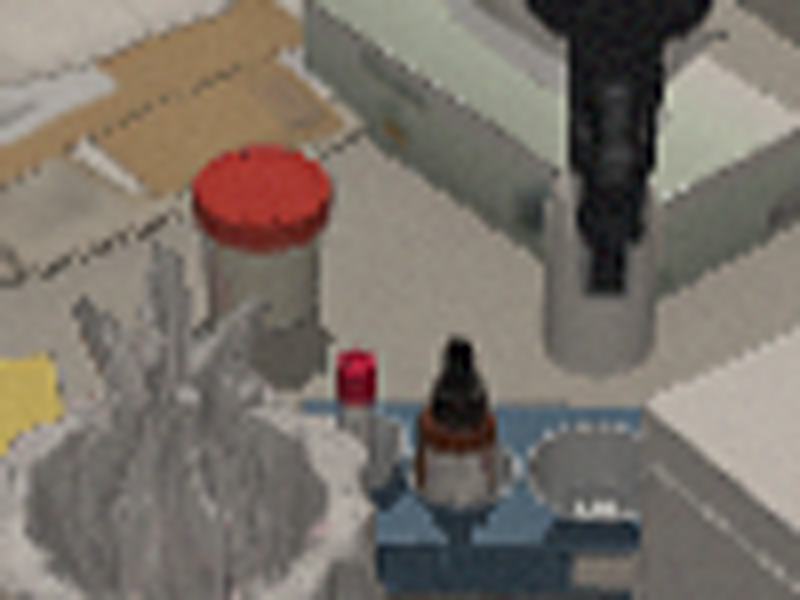

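The bottle is upright with its axis at column 600, above well 3's rim centred near (592,472), and the dropper stands in well 2 at (457,440). I'll lower it.

{"api": "jog_arm", "payload": {
  "moves": [
    {"slide": [0,1.4,25],"angular": [0,0,0],"fingers": 0.6},
    {"slide": [0,1.4,48],"angular": [0,0,0],"fingers": 0.6},
    {"slide": [0,1.4,60],"angular": [0,0,0],"fingers": 0.6},
    {"slide": [0,1.4,68],"angular": [0,0,0],"fingers": 0.6},
    {"slide": [0,1.4,76],"angular": [0,0,0],"fingers": 0.6},
    {"slide": [0,1.4,83],"angular": [0,0,0],"fingers": 0.6},
    {"slide": [0,1.4,89],"angular": [0,0,0],"fingers": 0.6},
    {"slide": [0,1.4,94],"angular": [0,0,0],"fingers": 0.6},
    {"slide": [0,1.4,97],"angular": [0,0,0],"fingers": 0.6},
    {"slide": [0,1.4,97],"angular": [0,0,0],"fingers": 0.6}
  ]
}}

```text
clock: 28.58
tcp_pos: [0.58, 0.0418, 0.0638]
orientation: [-0.0, -0.066, 0.998, 0.0]
wrist_force: [-0.1, 0.0, -0.8]
finger_gap: 0.0448
grip_force: 36.0
```

{"api": "jog_arm", "payload": {
  "moves": [
    {"slide": [0,0,1.5],"angular": [0,0,0],"fingers": 0.6},
    {"slide": [0,0,3],"angular": [0,0,0],"fingers": 0.6},
    {"slide": [0,0,4.5],"angular": [0,0,0],"fingers": 0.6},
    {"slide": [0,0,4.5],"angular": [0,0,0],"fingers": 0.6}
  ]
}}

```text
clock: 28.92
tcp_pos: [0.5802, 0.0418, 0.0597]
orientation: [0.0, -0.066, 0.998, 0.0]
wrist_force: [0.4, -0.9, -0.1]
finger_gap: 0.0444
grip_force: 36.0
```

{"api": "jog_arm", "payload": {
  "moves": [
    {"slide": [0,0,1],"angular": [0,0,0],"fingers": 0.6},
    {"slide": [0,0,2],"angular": [0,0,0],"fingers": 0.6},
    {"slide": [0,0,2],"angular": [0,0,0],"fingers": 0.6}
  ]
}}

```text
clock: 29.17
tcp_pos: [0.5805, 0.0418, 0.0594]
orientation: [0.001, -0.066, 0.998, -0.0]
wrist_force: [-3.9, 0.4, 8.5]
finger_gap: 0.0446
grip_force: 36.9
```

{"api": "jog_arm", "payload": {
  "moves": [
    {"slide": [0,0,-1],"angular": [0,0,0],"fingers": 0.5},
    {"slide": [0,0,-1],"angular": [0,0,0],"fingers": 0.3},
    {"slide": [0,0,-1],"angular": [0,0,0],"fingers": 0.15},
    {"slide": [0,0,-1],"angular": [0,0,0],"fingers": 0.15},
    {"slide": [0,0,-15],"angular": [0,0,0],"fingers": 0.15},
    {"slide": [0,0,-45],"angular": [0,0,0],"fingers": 0.15},
    {"slide": [0,0,-85],"angular": [0,0,0],"fingers": 0.1},
    {"slide": [0,0,-125],"angular": [0,0,0],"fingers": 0},
    {"slide": [0,0,-150],"angular": [0,0,0],"fingers": 0},
    {"slide": [0,0,-160],"angular": [0,0,0],"fingers": 0}
  ]
}}

```text
clock: 30.0
tcp_pos: [0.5823, 0.0417, 0.2226]
orientation: [0.004, -0.066, 0.998, -0.0]
wrist_force: [-0.2, -0.1, 1.3]
finger_gap: 0.0855
grip_force: 0.0
```

```bash
python3 - <<'E'
from h import *
plan((.4115,.1812,.22,97.5),(.4115,.1812,.13,97.5))
E
```

```text
t 30.0 tcp [0.5823 0.0417 0.2226] gap 0.0855 yaw 97.52 tilt [ 0.007 -0.   ]
(0.4115, 0.1812, 0.22, 97.5) slide [151.1, 160.7, 1.4] ang [-0.1, 0.4, 0.0]
(0.4115, 0.1812, 0.13, 97.5) slide [151.7, 160.8, 91.4] ang [-0.1, 0.4, 0.0]
```

{"api": "jog_arm", "payload": {
  "moves": [
    {"slide": [15,16,0],"angular": [0,0,0],"fingers": 0},
    {"slide": [42,45,0],"angular": [0,0,0],"fingers": 0},
    {"slide": [70,75,0],"angular": [0,0,0],"fingers": 0},
    {"slide": [98,105,0],"angular": [0,0,0],"fingers": 0},
    {"slide": [124,133,0],"angular": [0,0,0],"fingers": 0},
    {"slide": [142,152,10],"angular": [0,0,0],"fingers": 0},
    {"slide": [150,160,35],"angular": [0,0,0],"fingers": 0},
    {"slide": [150,160,65],"angular": [0,0,0],"fingers": 0},
    {"slide": [150,160,85],"angular": [0,0,0],"fingers": 0},
    {"slide": [150,160,85],"angular": [0,0,0],"fingers": 0}
  ]
}}

```text
clock: 30.83
tcp_pos: [0.4066, 0.1802, 0.1284]
orientation: [-0.004, -0.066, 0.998, -0.001]
wrist_force: [-0.6, 0.8, -0.7]
finger_gap: 0.0854
grip_force: 0.0
```

{"api": "jog_arm", "payload": {
  "moves": [
    {"slide": [0,0,0],"angular": [0,0,0],"fingers": 0},
    {"slide": [0,0,0],"angular": [0,0,0],"fingers": 0},
    {"slide": [0,0,0],"angular": [0,0,0],"fingers": 0},
    {"slide": [0,0,0],"angular": [0,0,0],"fingers": 0}
  ]
}}

```text
clock: 31.17
tcp_pos: [0.4118, 0.1808, 0.1341]
orientation: [0.001, -0.065, 0.998, 0.0]
wrist_force: [-0.7, -0.2, 0.8]
finger_gap: 0.0853
grip_force: 0.0
```

```bash
python3 - <<'E'
from h import *
plan((.4115,.1812,.040,97.5))
a=read_camera("scene"); save(a,"s10.png",(210,145,330,235),6.6)
for X in((.4115,.1812,.065),(.58,.042,.115),(.65,.051,.034)): print(((proj(a,X)-[210,145])*6.6).round())
E
```

```text
t 31.17 tcp [0.4118 0.1808 0.1341] gap 0.0853 yaw 97.49 tilt [0.002 0.001]
(0.4115, 0.1812, 0.04, 97.5) slide [0.5, 0.4, 94.1] ang [0.0, 0.1, -0.0]
[278. 280.]
[558. 398.]
[689. 524.]
```

View pics/s10.png

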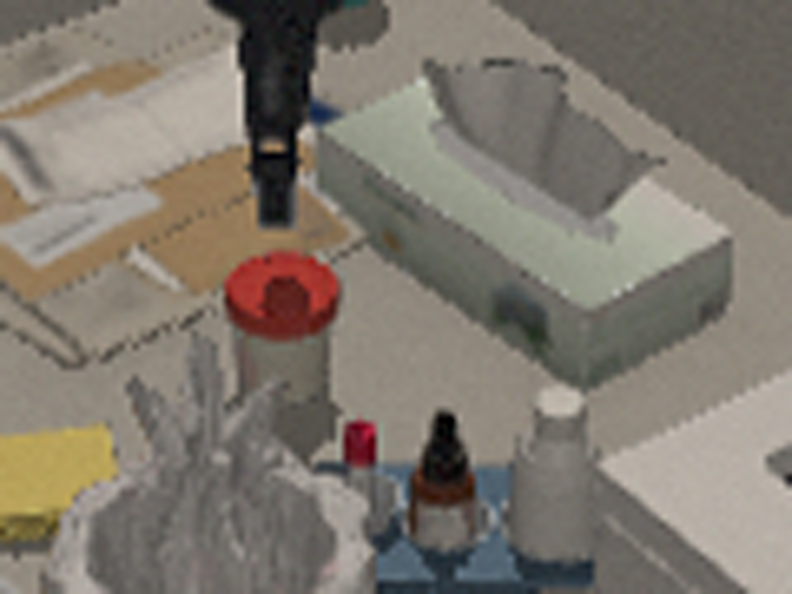

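The tube, dropper and bottle all stand upright in their wells. The red lid is at (282,285), against a predicted (278,280), and the gripper is directly above it. I'll descend and grip across the lid.

{"api": "jog_arm", "payload": {
  "moves": [
    {"slide": [0,-0.5,15],"angular": [0,0,0],"fingers": 0},
    {"slide": [0,-0.5,35],"angular": [0,0,0],"fingers": 0},
    {"slide": [0,-0.5,55],"angular": [0,0,0],"fingers": 0},
    {"slide": [0,-0.5,75],"angular": [0,0,0],"fingers": 0},
    {"slide": [0,-0.5,89],"angular": [0,0,0],"fingers": 0},
    {"slide": [0,-0.5,95],"angular": [0,0,0],"fingers": 0},
    {"slide": [0,-0.5,95],"angular": [0,0,0],"fingers": 0},
    {"slide": [0,-0.5,95],"angular": [0,0,0],"fingers": 0.15},
    {"slide": [0,-0.5,95],"angular": [0,0,0],"fingers": 0.3},
    {"slide": [0,-0.5,95],"angular": [0,0,0],"fingers": 0.4}
  ],
  "squeeze": 40
}}

```text
clock: 32.05
tcp_pos: [0.4122, 0.1806, 0.0394]
orientation: [0.002, -0.066, 0.998, 0.0]
wrist_force: [0.5, -0.1, -0.6]
finger_gap: 0.0603
grip_force: 43.2
```

{"api": "jog_arm", "payload": {
  "moves": [
    {"slide": [0,0,0],"angular": [0,0,0],"fingers": 0.4},
    {"slide": [0,0,0],"angular": [0,0,0],"fingers": 0.4},
    {"slide": [0,0,0],"angular": [0,0,0],"fingers": 0.4}
  ]
}}

```text
clock: 32.3
tcp_pos: [0.4123, 0.1807, 0.0394]
orientation: [0.002, -0.066, 0.998, 0.0]
wrist_force: [-0.8, -0.9, 6.9]
finger_gap: 0.0605
grip_force: 43.7
```

{"api": "jog_arm", "payload": {
  "moves": [
    {"slide": [0,0,-8],"angular": [0,0,0],"fingers": 0.4},
    {"slide": [0,0,-22],"angular": [0,0,0],"fingers": 0.4},
    {"slide": [0,0,-50],"angular": [0,0,0],"fingers": 0.4},
    {"slide": [0,0,-85],"angular": [0,0,0],"fingers": 0.4},
    {"slide": [0,0,-120],"angular": [0,0,0],"fingers": 0.4},
    {"slide": [0,0,-155],"angular": [0,0,0],"fingers": 0.4},
    {"slide": [0,0,-185],"angular": [0,0,0],"fingers": 0.4},
    {"slide": [0,0,-205],"angular": [0,0,0],"fingers": 0.4},
    {"slide": [0,0,-210],"angular": [0,0,0],"fingers": 0.4},
    {"slide": [0,0,-210],"angular": [0,0,0],"fingers": 0.4}
  ]
}}

```text
clock: 33.13
tcp_pos: [0.4115, 0.1805, 0.2497]
orientation: [0.002, -0.066, 0.998, 0.0]
wrist_force: [-0.4, 0.0, -1.4]
finger_gap: 0.0604
grip_force: 43.6
```

```bash
python3 - <<'E'
from h import *
plan((.6505,.051,.25,97.5))
E
```

```text
t 33.13 tcp [0.4115 0.1805 0.2497] gap 0.0604 yaw 97.52 tilt [0.004 0.001]
(0.6505, 0.051, 0.25, 97.5) slide [-220.0, -159.7, 0.5] ang [0.0, 0.2, 0.0]
```

{"api": "jog_arm", "payload": {
  "moves": [
    {"slide": [-12,-9,0],"angular": [0,0,0],"fingers": 0.4},
    {"slide": [-36,-26,0],"angular": [0,0,0],"fingers": 0.4},
    {"slide": [-65,-47,0],"angular": [0,0,0],"fingers": 0.4},
    {"slide": [-95,-69,0],"angular": [0,0,0],"fingers": 0.4},
    {"slide": [-125,-91,0],"angular": [0,0,0],"fingers": 0.4},
    {"slide": [-155,-113,0],"angular": [0,0,0],"fingers": 0.4},
    {"slide": [-183,-133,0],"angular": [0,0,0],"fingers": 0.4},
    {"slide": [-206,-150,0],"angular": [0,0,0],"fingers": 0.4},
    {"slide": [-219,-159,0],"angular": [0,0,0],"fingers": 0.4},
    {"slide": [-220,-160,0],"angular": [0,0,0],"fingers": 0.4}
  ]
}}

```text
clock: 33.97
tcp_pos: [0.6517, 0.0475, 0.2434]
orientation: [-0.002, -0.064, 0.998, -0.0]
wrist_force: [-0.2, -0.3, -0.3]
finger_gap: 0.0601
grip_force: 43.6
```

{"api": "jog_arm", "payload": {
  "moves": [
    {"slide": [0,0,10],"angular": [0,0,0],"fingers": 0.4},
    {"slide": [0,0,35],"angular": [0,0,0],"fingers": 0.4},
    {"slide": [0,0,60],"angular": [0,0,0],"fingers": 0.4},
    {"slide": [0,0,85],"angular": [0,0,0],"fingers": 0.4},
    {"slide": [0,0,105],"angular": [0,0,0],"fingers": 0.4},
    {"slide": [0,0,120],"angular": [0,0,0],"fingers": 0.4},
    {"slide": [0,0,125],"angular": [0,0,0],"fingers": 0.4},
    {"slide": [0,0,125],"angular": [0,0,0],"fingers": 0.4},
    {"slide": [0,0,125],"angular": [0,0,0],"fingers": 0.4}
  ]
}}

```text
clock: 34.72
tcp_pos: [0.6489, 0.0509, 0.1227]
orientation: [-0.0, -0.066, 0.998, 0.0]
wrist_force: [0.5, -0.8, -0.4]
finger_gap: 0.061
grip_force: 43.6
```

```bash
python3 - <<'E'
from h import *
plan((.6505,.051,.0445,97.5)); print(get_state()["wrist_force"])
E
```

```text
t 34.72 tcp [0.6489 0.0509 0.1227] gap 0.061 yaw 97.56 tilt [-0.001  0.   ]
(0.6505, 0.051, 0.0445, 97.5) slide [-1.7, -0.1, 78.2] ang [0.0, -0.0, 0.1]
[ 0.4501573  -0.7681242  -0.44261777]
```

{"api": "jog_arm", "payload": {
  "moves": [
    {"slide": [-1.2,0,15],"angular": [0,0,0],"fingers": 0.4},
    {"slide": [-1.2,0,32],"angular": [0,0,0],"fingers": 0.4},
    {"slide": [-1.2,0,42],"angular": [0,0,0],"fingers": 0.4},
    {"slide": [-1.2,0,50],"angular": [0,0,0],"fingers": 0.4},
    {"slide": [-1.2,0,57],"angular": [0,0,0],"fingers": 0.4},
    {"slide": [-1.2,0,63],"angular": [0,0,0],"fingers": 0.4},
    {"slide": [-1.2,0,69],"angular": [0,0,0],"fingers": 0.4},
    {"slide": [-1.2,0,73],"angular": [0,0,0],"fingers": 0.4},
    {"slide": [-1.2,0,75],"angular": [0,0,0],"fingers": 0.4},
    {"slide": [-1.2,0,75],"angular": [0,0,0],"fingers": 0.4}
  ]
}}

```text
clock: 35.55
tcp_pos: [0.6507, 0.0506, 0.0474]
orientation: [-0.0, -0.066, 0.998, 0.0]
wrist_force: [-0.4, 0.8, -0.4]
finger_gap: 0.0602
grip_force: 43.6
```

{"api": "jog_arm", "payload": {
  "moves": [
    {"slide": [0,0,1.5],"angular": [0,0,0],"fingers": 0.4},
    {"slide": [0,0,3],"angular": [0,0,0],"fingers": 0.4},
    {"slide": [0,0,4],"angular": [0,0,0],"fingers": 0.4},
    {"slide": [0,0,4],"angular": [0,0,0],"fingers": 0.4}
  ]
}}

```text
clock: 35.88
tcp_pos: [0.6513, 0.0506, 0.0445]
orientation: [0.001, -0.066, 0.998, -0.0]
wrist_force: [-1.1, -0.7, 2.4]
finger_gap: 0.0607
grip_force: 43.8
```

{"api": "jog_arm", "payload": {
  "moves": [
    {"slide": [0,0,1],"angular": [0,0,0],"fingers": 0.4},
    {"slide": [0,0,1],"angular": [0,0,0],"fingers": 0.4}
  ]
}}

```text
clock: 36.05
tcp_pos: [0.6515, 0.0506, 0.0445]
orientation: [0.001, -0.066, 0.998, -0.0]
wrist_force: [-2.5, 0.1, 8.8]
finger_gap: 0.0607
grip_force: 44.2
```

The cup is on the floor of its well at the expected height. I'll release, rise clear and move aside.

{"api": "jog_arm", "payload": {
  "moves": [
    {"slide": [0,0,-1],"angular": [0,0,0],"fingers": 0.3},
    {"slide": [0,0,-1],"angular": [0,0,0],"fingers": 0.15},
    {"slide": [0,0,-1],"angular": [0,0,0],"fingers": 0},
    {"slide": [0,0,-1],"angular": [0,0,0],"fingers": 0},
    {"slide": [0,0,-15],"angular": [0,0,0],"fingers": 0},
    {"slide": [0,0,-45],"angular": [0,0,0],"fingers": 0},
    {"slide": [0,0,-85],"angular": [0,0,0],"fingers": 0},
    {"slide": [0,0,-125],"angular": [0,0,0],"fingers": 0},
    {"slide": [0,0,-165],"angular": [0,0,0],"fingers": 0},
    {"slide": [0,0,-200],"angular": [0,0,0],"fingers": 0}
  ]
}}

```text
clock: 36.88
tcp_pos: [0.6509, 0.0506, 0.2454]
orientation: [0.001, -0.066, 0.998, -0.0]
wrist_force: [1.5, -0.5, 0.8]
finger_gap: 0.0855
grip_force: 0.0
```

{"api": "jog_arm", "payload": {
  "moves": [
    {"slide": [30,10,-20],"angular": [0,0,0],"fingers": 0},
    {"slide": [60,35,-40],"angular": [0,0,0],"fingers": 0},
    {"slide": [90,65,-40],"angular": [0,0,0],"fingers": 0},
    {"slide": [115,95,-40],"angular": [0,0,0],"fingers": 0},
    {"slide": [140,125,-40],"angular": [0,0,0],"fingers": 0},
    {"slide": [165,155,-40],"angular": [0,0,0],"fingers": 0},
    {"slide": [190,185,-40],"angular": [0,0,0],"fingers": 0},
    {"slide": [215,210,-40],"angular": [0,0,0],"fingers": 0},
    {"slide": [230,225,-40],"angular": [0,0,0],"fingers": 0},
    {"slide": [230,225,-40],"angular": [0,0,0],"fingers": 0}
  ]
}}

```text
clock: 37.72
tcp_pos: [0.3899, 0.2454, 0.2831]
orientation: [-0.001, -0.068, 0.998, 0.0]
wrist_force: [-0.0, -0.6, -0.4]
finger_gap: 0.0855
grip_force: 0.0
```

```bash
python3 - <<'E'
from h import *
plan()
a=read_camera("scene");b=read_camera("top")
A=cv2.resize(a["color"][160:240,240:320,::-1],(400,400),interpolation=cv2.INTER_CUBIC)
B=cv2.resize(b["color"][165:235,255:325,::-1],(400,400),interpolation=cv2.INTER_CUBIC)
cv2.imwrite("pics/fin.png",np.hstack([A,B]))
E
```

```text
t 37.72 tcp [0.3899 0.2454 0.2831] gap 0.0855 yaw 97.78 tilt [-0.001  0.001]
```

View pics/fin.png

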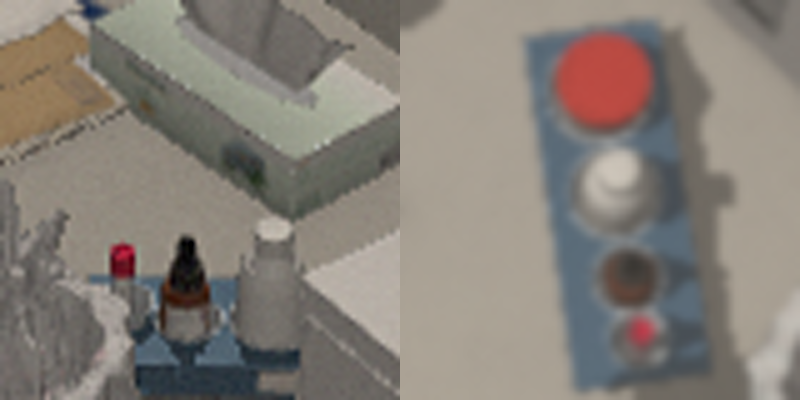

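The top view shows all four upright in their wells: red lid (605,80), white bottle (615,185), dropper (630,275) and tube (640,335). I'll let the arm settle, then hand in.

{"api": "jog_arm", "payload": {
  "moves": [
    {"slide": [0,0,0],"angular": [0,0,0],"fingers": 0},
    {"slide": [0,0,0],"angular": [0,0,0],"fingers": 0},
    {"slide": [0,0,0],"angular": [0,0,0],"fingers": 0},
    {"slide": [0,0,0],"angular": [0,0,0],"fingers": 0}
  ]
}}

```text
clock: 38.15
tcp_pos: [0.3942, 0.243, 0.2826]
orientation: [-0.0, -0.065, 0.998, -0.0]
wrist_force: [0.0, 0.4, -0.2]
finger_gap: 0.0852
grip_force: 0.0
```

```bash
python3 -c "
from workcell import *
print(hand_in())"
```

```text
the job is handed in; nothing more can be done
None
```

The tube, dropper, white bottle and red-lidded cup stand upright in their wells in that order, the orange-lidded cup was not touched, and the job was handed in at about 38 s (no verdict was returned).

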